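Pin the tea chest shut with the curved pin

TASK

Pin the tea chest shut: pick up the curved steel pin, turn its bent rod through the upright eye on the chest's lid, following the rod's arc, until the shoulder plate meets the eye, and press it home with a steady push of about 8 N for half a second. Then let go and leave the pin lying flat on the lid, fully home. Never push on the chest or its eye harder than 20 N, and leave the jar, shaker and cup where they stand.

Things in the scene. Friction and masses are not known exactly. Their poses are not given: they have to be found in the camera images.
- chest: Fixed metal chest, 180 (its x) x 160 (its y) x 60 mm high, flat closed lid. Origin: centre of its underside, z up. An upright round eye (ring of 6 mm wire, bore 12, outside diameter 24 mm, lowest 3 mm sunk in the lid) stands in a slot at the lid's centre; its bore's axis is level, along the chest's x. The pin may enter from either end of the bore.
- eye_mark (a point): Centre of the lid's slot, 9 mm above the lid (69 mm above the table), axes as the chest's: nominal centre of the eye's bore. The eye itself is clamped anywhere up to 3 mm from here along the chest's x and up to 4 mm along its y: not measured, to be felt or seen. Its height and direction are exact and it does not give.
- pin: Loose steel pin (0.13 to 0.21 kg), standing on its underside, z up. Origin: centre of its arc, on the underside. Its rod, 8 mm thick, is bent level to radius 50 mm, centre line 9 mm up. Angles counter-clockwise from the pin's x: round tip +75 deg (rod tapers to 5 mm over the last 15 deg), shoulder plate just behind 0, grip tab -60. Turning counter-clockwise about the origin drives the tip forward.
- pin_grip (a point): On the pin's upright tab, 30 mm above the underside, at (25, -43.3, 30) mm in the pin's frame; axes as the pin's. The tab is 12 mm thick along the line from the arc's centre (-60 deg), 26 mm wide along the arc, 48 mm high from the underside.
- pin_seat (a point): Point on the rod's centre line at angle 0: (50, 0, 9) mm in the pin's frame, axes as the pin's; the rod there runs along the pin's y. It is 3 mm in front of the shoulder plate, so it lies in the middle of the eye when the plate meets the eye.
- jar_center (a point): Centre of a lidded white sauce jar, 90 mm across, 83 mm high: leave alone.
- shaker_center (a point): Centre of a steel shaker, 48 mm across, 78 mm high: leave alone.
- cup_center (a point): Centre of a blue cup, 68 mm across, 75 mm high: leave alone.
- shoulder: The pin's shoulder plate, fixed to the rod square across it: 22 wide (its x), 6 thick (its y), 18 mm high. Origin at the centre of its front face, which meets the eye: (50, -3, 9) mm in the pin's frame, axes as the pin's; the plate lies behind it, to -y.
There are look-alikes about, which are no part of the job. What is shaped like the pin but green is not meant. Of the things that look like the chest, the larger one is meant.

How it is judged:
By the outcome, as a careful person would: the job done as asked, in the order asked, and still so for the second after the job is handed in, with the robot touching nothing.
It also fails if it takes over 72 s, if anything falls off the work surface, if the arm or the gripper's body presses on something with over 40 N, if the wrist force passes 120 N, or if a joint passes its speed limit or range.

ROBOT

A 6-joint arm with a two-finger parallel gripper is mounted at the origin on the work surface. World frame = base frame: x ahead of the robot, y to its left, z up, the work surface at z = 0. Lengths are in m, angles in rad, forces in N, time in s.
With the tool pointing down it reaches from about 0.35 to 0.85 m from the base axis. Payload 8.1 kg.
Tool frame: the origin (TCP) lies between the finger pads; the fingertips stand tips_ahead ahead of it and the grasp point (between the pads) lies 8 mm behind it (tips_ahead is the distance from the TCP to the fingertips, in m); z points along the fingers, x is the direction in which the jaws open and shut, and the axes are right-handed (so a half turn about z gives the same grasp; the last joint's range is limited). The gripper opens to 93 mm and grips with 3 to 60 N. Pads are 15 mm wide; open, the fingers measure 128 mm over their backs; the gripper's body (75 mm by 188 mm) begins 65 mm behind the grasp point.
Start: joints at [-1.406, 0.13, 1.488, -0, 1.523, -0.085], TCP at [0.148, -0.581, 0.23] pointing down, gripper open.
Joint ranges: [-2.96, 2.96], [-0.89, 2.26], [0.02, 2.5], [-1.34, 4.48], [0, 2.73], [-2.66, 2.66]. Speed limits (rad/s): [2.39, 2.39, 2.79, 3.14, 3.14, 3.14].

INTERFACE

Orientations are given as a rotation vector (axis times angle).
In Python, from plant import * gives the robot as it stands.
- The arm moves only by the tool play_rows, never from a script. Its argument "increments" is a list that holds one entry, the list of rows, each a list of 4 numbers: the shift along the tool's x, y, z in cm, then the turn about the tool's z in rad. A call has 1 to 5 rows; each row is the pose to reach, as a shift and turn from the pose measured when the call began, along the tool's axes at that moment; what a row does not reach only later rows make up. A row lasts 1/10 s, in which the tool goes at most 50 mm and 8.59 degrees, less where a joint would pass 70% of its speed; a pose out of reach is approached as far as the arm can. A call with a gripper value outside its range is refused whole. "jaw" is the finger opening in cm, from 0 to 9.3, set as the call begins (left out, the last holds). The fingers move at their own pace and stop on an object; "squeeze" is the grip in N (left out, the last holds). Time passes only in rows, so rows that repeat a pose let the fingers close. It gives the time, the measured TCP pose, the force and the opening at its end, in the units of the state.
- read_state(): the state, without advancing time (a new reading comes with each control period).
- read_camera(name): name is "scene" or "top" or "wrist"; returns (picture, depth): 384x512x3 uint8, blue, green, red; 384x512 float32, m along the optical axis (not along the pixel's ray), 0 where there is no reading.
- camera_params(name): a dict with "K" (3x3 intrinsics, pixels), "eye" and "orientation" of the camera in the world. Camera axes: x right, y up, looking along -z (the intrinsics and any distortion apply to the point x, -y, -z); pixel columns grow to the right and rows downward; lengths in m; the calibration is good to about 2 mm. A picture is of the moment at which its call begins: read the wrist's pose just before it. camera_params takes no time and is no camera call; for the wrist camera it gives the pose at the moment of the call.
- close_job(): hands the job in, once; it reports no verdict.
The state is a dict: "t": time; "q": joint angles; "dq": joint speeds; "joint_torque": joint torques, N m; "tool_pos": TCP position; "orientation": TCP orientation; "force": force on the tool from outside, world axes, zero at the start; "wrist_torque": the same for the moment, N m; "opening": finger opening in m.
Only numpy, scipy, OpenCV 4.12 (cv2) and the standard library are available. Lean on these libraries where they do the work, as an engineer would, in place of code of your own. Each camera call takes 0.05 s, during which the arm holds its last target.

## Working session

There is one attempt and no reset: what is moved stays moved. The work goes in short steps, Python scripts to look and compute and a tool call to move; the robot and the scene stay as the last step left them, time stands still between calls to the robot, and variables do not carry over. Pictures are saved under pics/ and viewed, and the job is handed in when it is done.

Besides the shell and the picture viewer there is one more tool, called after "Call:" by a JSON object that holds its "api" and its "payload". play_rows: Moves the arm, as the interface text tells. Its arguments: {"type":"object","properties":{"increments":{"type":"array"},"jaw":{"type":"number"},"squeeze":{"type":"number"}},"required":["increments"]}

```bash
ls; mkdir -p pics
python3 - <<'E'
from plant import *
import cv2,numpy as np
s=read_state()
print({k:np.round(v,4) for k,v in s.items()})
for n in ["scene","top","wrist"]:
    im,d=read_camera(n); cv2.imwrite(f"pics/{n}0.png",im); np.save(f"pics/{n}0.npy",d)
    p=camera_params(n); print(n,{k:np.round(v,4) for k,v in p.items()})
E
```

```text
pics
{'t': np.float64(0.0), 'q': array([-1.4064,  0.1312,  1.4893, -0.    ,  1.523 , -0.0854]), 'dq': array([ 0.0006,  0.    , -0.0019, -0.0004,  0.0012, -0.0015]), 'joint_torque': array([-1.90000e-03, -5.59846e+01, -4.91760e+01,  7.69000e-02,
        3.56000e-02, -2.00000e-04]), 'tool_pos': array([ 0.1483, -0.5808,  0.2286]), 'orientation': array([-2.4799e+00,  1.9266e+00,  2.1000e-03]), 'force': array([ 0.2457,  0.3682, -0.568 ]), 'wrist_torque': array([0.0477, 0.0036, 0.0095]), 'opening': np.float64(0.093)}
scene {'K': array([[356.0712,   0.    , 258.3113],
       [  0.    , 356.0712, 188.2125],
       [  0.    ,   0.    ,   1.    ]]), 'eye': array([ 1.0491, -0.2482,  0.7514]), 'orientation': array([0.6067, 0.3572, 1.0245])}
top {'K': array([[384.0152,   0.    , 254.587 ],
       [  0.    , 384.0152, 193.8687],
       [  0.    ,   0.    ,   1.    ]]), 'eye': array([0.5455, 0.027 , 0.9185]), 'orientation': array([ 0.0331, -0.0468, -1.5675])}
wrist {'K': array([[291.6272,   0.    , 257.8826],
       [  0.    , 291.6272, 188.8344],
       [  0.    ,   0.    ,   1.    ]]), 'eye': array([ 0.219 , -0.5646,  0.3836]), 'orientation': array([-0.2281,  0.1796, -1.3124])}
```

View pics/top0.png

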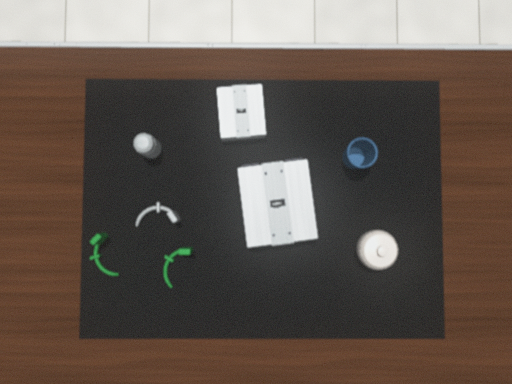

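View pics/scene0.png

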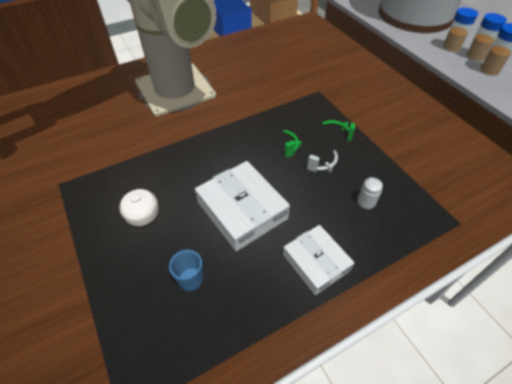

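View pics/wrist0.png

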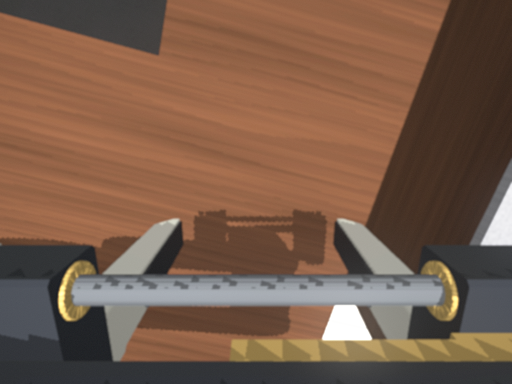

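```bash
cat > h.py <<'E'
from plant import *
import cv2,numpy as np
from scipy.spatial.transform import Rotation as R
def pts(cam,px,d=None,z=None,P=None):
    """pixels (n,2) -> world, with depth d or plane height z"""
    p=P or camera_params(cam); px=np.atleast_2d(np.asarray(px,float)); K=p["K"]
    v=np.c_[(px[:,0]-K[0,2])/K[0,0],-(px[:,1]-K[1,2])/K[1,1],-np.ones(len(px))]
    v=v@R.from_rotvec(p["orientation"]).as_matrix().T
    s=np.asarray(d).reshape(-1,1) if d is not None else ((z-p["eye"][2])/v[:,2])[:,None]
    return p["eye"]+v*s
def proj(cam,X,P=None):
    p=P or camera_params(cam); c=(np.atleast_2d(X)-p["eye"])@R.from_rotvec(p["orientation"]).as_matrix()
    K=p["K"]; return np.c_[K[0,2]+K[0,0]*c[:,0]/-c[:,2],K[1,2]-K[1,1]*c[:,1]/-c[:,2]]
def big(cam,im,box,f,name):
    x0,y0,x1,y1=box; cv2.imwrite(name,cv2.resize(im[y0:y1,x0:x1],None,fx=f,fy=f,interpolation=cv2.INTER_CUBIC))
E
python3 - <<'E'
from h import *
import plant
print([n for n in dir(plant) if not n.startswith('_')])
try: print(tips_ahead)
except Exception as e: print(e)
im=cv2.imread("pics/top0.png"); d=np.load("pics/top0.npy")
print("dist" , camera_params("top").keys())
yy,xx=np.mgrid[:384,:512]
W=pts("top",np.c_[xx.ravel(),yy.ravel()],d=d.ravel()).reshape(384,512,3)
np.save("pics/W0.npy",W)
print("table z",np.median(W[290:330,200:400,2]))
# pin
g=cv2.cvtColor(im,cv2.COLOR_BGR2HSV)
m=((g[...,2]>90)&(g[...,1]<70)).astype(np.uint8)
n,l,st,c=cv2.connectedComponentsWithStats(m)
for i in range(1,n):
    if st[i,4]>30 and st[i,1]>60:
        w=W[l==i]; print(i,st[i],c[i].round(1),"z",np.percentile(w[:,2],[5,50,95]).round(4),np.median(w,0).round(4))
big("top",im,(120,180,200,300),6,"pics/pinbig.png")
big("top",im,(227,150,330,255),6,"pics/chestbig.png")
E
```

```text
['IKError', 'camera_params', 'close_job', 'read_camera', 'read_state', 'tips_ahead']
0.011
dist dict_keys(['K', 'eye', 'orientation'])
table z 0.0004906225731946545
3 [ 216   83   51   57 2574] [240.9 110.9] z [0.0064 0.0403 0.0431] [0.7822 0.0513 0.0403]
4 [133 132  24  23 395] [144.  143.1] z [0.0025 0.0747 0.0789] [0.7009 0.2643 0.0747]
5 [ 237  158   82   91 6107] [277.  202.5] z [0.0495 0.0601 0.0627] [ 0.569  -0.0306  0.0601]
6 [135 202  43  25 318] [157.2 212.7] z [-0.001   0.0121  0.0491] [0.5482 0.245  0.0121]
7 [ 357  229   42   41 1335] [377.4 249.2] z [0.0296 0.0642 0.0799] [ 0.4674 -0.2524  0.0642]
```

View pics/pinbig.png

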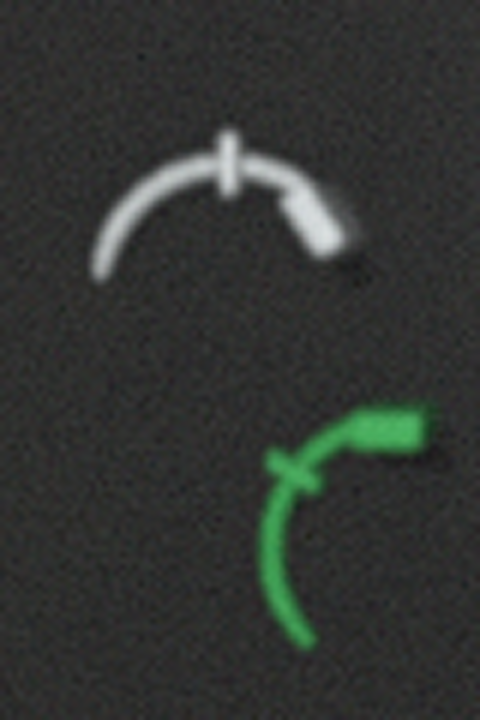

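View pics/chestbig.png

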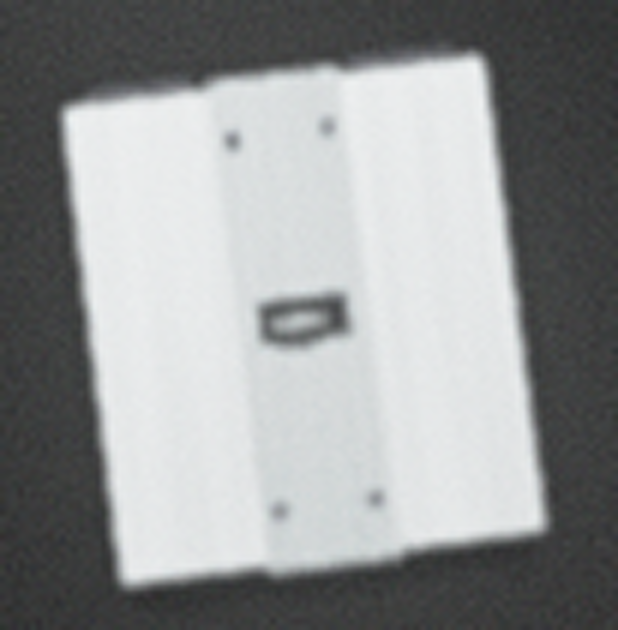

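Run:
```python
from h import *
s=read_state(); T=R.from_rotvec(s["orientation"]).as_matrix(); print(T.round(3)); print("xyaw",np.degrees(np.arctan2(T[1,0],T[0,0])))
p=camera_params("wrist"); C=R.from_rotvec(p["orientation"]).as_matrix()
print("cam in tool",T.T@(p["eye"]-s["tool_pos"]), (T.T@C).round(3))
im=cv2.imread("pics/top0.png"); g=cv2.cvtColor(im,cv2.COLOR_BGR2HSV)
# pin pixels in big -> px = x/6-0.5+1/12..
f=lambda x,y,z:pts("top",[[120+(x+.5)/6-.5,180+(y+.5)/6-.5]],z=z)[0]
tip=f(100,277,.009); pl1=f(229,132,.016); pl2=f(229,197,.016); tab=f(312,224,.048)
rod=np.array([f(125,213,.0105),f(163,174,.0105),f(200,157,.0105),f(262,163,.0105),f(102,255,.0105)])
A=np.c_[2*rod[:,:2],np.ones(5)]; b=(rod[:,:2]**2).sum(1); x=np.linalg.lstsq(A,b,rcond=None)[0]
print("centre",x[:2],"r",np.sqrt(x[2]+x[:2]@x[:2]))
print(tip,pl1,pl2,tab); c=x[:2]
for n,v in dict(tip=tip,pl=(pl1+pl2)/2,tab=tab).items(): v=v[:2]-c; print(n,np.hypot(*v),np.degrees(np.arctan2(v[1],v[0])))
m=((g[...,2]>150)&(g[...,1]<70)).astype(np.uint8)
n,l,st,cc=cv2.connectedComponentsWithStats(m)
for i in range(1,n):
    if st[i,4]>5000:
        r=cv2.minAreaRect(np.argwhere(l==i)[:,::-1].astype(np.float32)); bx=cv2.boxPoints(r)
        w=pts("top",bx,z=.06); print(w.round(4)); print("c",w.mean(0), [ (np.hypot(*(w[(k+1)%4]-w[k])[:2]),np.degrees(np.arctan2(*(w[(k+1)%4]-w[k])[1::-1]))) for k in range(4)])
```

```text
[[ 0.247 -0.969 -0.   ]
 [-0.969 -0.247  0.001]
 [-0.001 -0.    -1.   ]]
xyaw -75.68612030333635
cam in tool [ 0.00141864 -0.07258474 -0.15474288] [[ 1.     0.     0.   ]
 [ 0.    -0.964 -0.267]
 [ 0.     0.267 -0.964]]
centre [0.51485725 0.24856518] r 0.048214680109211115
[0.51571687 0.29759834 0.009     ] [0.57258198 0.24625222 0.016     ] [0.54720214 0.24586037 0.016     ] [0.53707282 0.20676667 0.048     ]
tip 0.04904069120682196 88.99562526618249
pl 0.045104643635371304 -3.1886472355214366
tab 0.047335475402959584 -62.00972178624584
[[ 1.0307  0.6022  0.06  ]
 [ 1.0397 -0.572   0.06  ]
 [ 0.924  -0.5683  0.06  ]
 [ 0.9165  0.598   0.06  ]]
c [0.97771968 0.01497114 0.06      ] [(np.float64(1.1741494947678202), np.float64(-89.56075802997884)), (np.float64(0.11570628500451087), np.float64(178.19730842919986)), (np.float64(1.1663707879969474), np.float64(90.37183191081509)), (np.float64(0.11429175953078258), np.float64(2.070320961173602))]
[[ 0.6513  0.06    0.06  ]
 [ 0.672  -0.0995  0.06  ]
 [ 0.488  -0.1216  0.06  ]
 [ 0.4681  0.0363  0.06  ]]
c [ 0.56985413 -0.03120502  0.06      ] [(np.float64(0.1608252177626691), np.float64(-82.62186581050142)), (np.float64(0.18528398581958522), np.float64(-173.15250710380087)), (np.float64(0.15912247935339155), np.float64(97.1927921053584)), (np.float64(0.18476130678681377), np.float64(7.374288671371808))]
```

Call:
{"api": "play_rows", "payload": {"increments": [[[-2.9,-3.6,0,0],[-5.7,-7.3,0,0],[-8.6,-10.9,0,0],[-11.4,-14.5,0,0],[-14.3,-18.2,0,0]]], "jaw": 4}}

```text
t: 0.65
tool_pos: [0.2899, -0.3958, 0.2287]
orientation: [-2.479, 1.927, 0.002]
force: [1.1, -0.8, 0.2]
opening: 0.0577
```

Call:
{"api": "play_rows", "payload": {"increments": [[[-2.9,-3.6,0,0],[-5.7,-7.3,0,0],[-8.6,-10.9,0,0],[-11.4,-14.5,0,0],[-14.3,-18.2,0,0]]]}}

```text
t: 1.15
tool_pos: [0.4317, -0.2106, 0.229]
orientation: [-2.479, 1.928, 0.002]
force: [1.4, -0.7, -0.0]
opening: 0.04
```

Call:
{"api": "play_rows", "payload": {"increments": [[[-2.9,-3.6,1,-0.05],[-5.7,-7.3,3,-0.1],[-8.6,-10.9,5,-0.15],[-11.4,-14.5,7,-0.2],[-14.3,-18.2,7,-0.26]]]}}

```text
t: 1.65
tool_pos: [0.5714, -0.0251, 0.1553]
orientation: [2.71, -1.587, -0.01]
force: [0.1, -0.1, -0.1]
opening: 0.0399
```

```bash
cat >> h.py <<'E'
def snap(n,name):
    P=camera_params(n); s=read_state(); im,d=read_camera(n); cv2.imwrite(f"pics/{name}.png",im); np.savez(f"pics/{name}.npz",im=im,d=d,**P,tp=s["tool_pos"],to=s["orientation"]); return im,d,P
def load(name):
    z=np.load(f"pics/{name}.npz"); return z["im"],z["d"],{k:z[k] for k in("K","eye","orientation")}
E
python3 - <<'E'
from h import *
im,d,P=snap("wrist","w1")
print(proj("wrist",[.57,-.031,.069],P))
big("w",im,(200,140,300,220),7,"pics/w1b.png")
E
```

```text
[[262.43980645 199.23708701]]
```

View pics/w1.png

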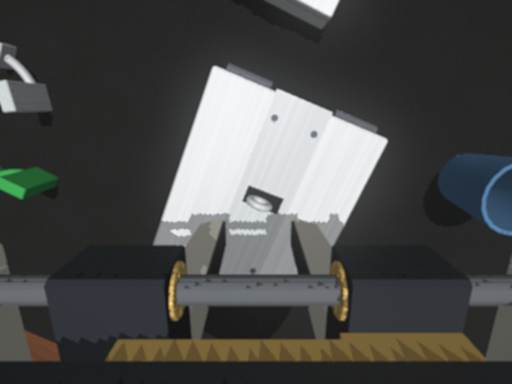

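View pics/w1b.png

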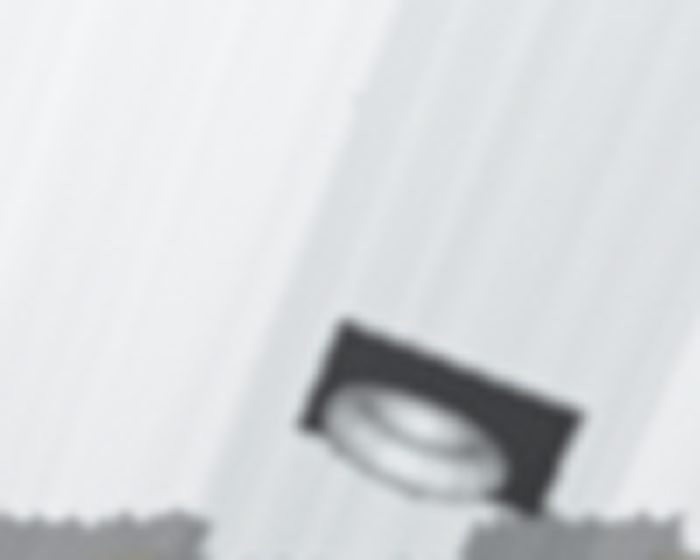

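Run:
```python
from h import *
im,d,P=load("w1")
f=lambda x,y,z:pts("w",[[200+(x+.5)/7-.5,140+(y+.5)/7-.5]],z=z,P=P)[0]
sl=np.array([f(345,318,.06),f(585,412,.06),f(540,517,.06),f(302,428,.06)])
print(sl.round(4),"slot c",sl.mean(0))
for k in range(4): v=sl[(k+1)%4]-sl[k]; print(np.hypot(*v[:2]),np.degrees(np.arctan2(v[1],v[0])))
a=f(324,408,.069);b=f(509,480,.069); e=(a+b)/2; print("ring",a,b,"c",e,"diam",np.hypot(*(b-a)[:2]))
y=np.radians(6.9); u=np.array([np.cos(y),np.sin(y)]);v=np.array([-u[1],u[0]])
print("off x,y",(e-sl.mean(0))[:2]@u,(e-sl.mean(0))[:2]@v)
# chest long edges in wrist view
m=(im.min(2)>170).astype(np.uint8)
# lid left edge
for (p,q) in [((213,66),(165,215)),((386,140),(345,220)),((213,66),(386,140))]:
    w=pts("w",[p,q],z=.06,P=P); v=w[1]-w[0]; print(np.degrees(np.arctan2(v[1],v[0])))
```

```text
[[ 0.5732 -0.0155  0.06  ]
 [ 0.5773 -0.0483  0.06  ]
 [ 0.5621 -0.0505  0.06  ]
 [ 0.5576 -0.0177  0.06  ]] slot c [ 0.56754988 -0.03300132  0.06      ]
0.033090827598190854 -82.77817837558734
0.015357104962794887 -171.77233381127374
0.033100682376323076 97.81286348315547
0.015698364808841844 8.176254079170077
ring [ 0.56405245 -0.01788173  0.069     ] [ 0.56711653 -0.04251551  0.069     ] c [ 0.56558449 -0.03019862  0.069     ] diam 0.024823615476644807
off x,y -0.0016144562139852325 0.003018513918218227
-171.96841079178344
-172.3618847885851
-82.73385017735198
```

```bash
cat >> h.py <<'E'
def yaw(s=None):
    s=s or read_state(); T=R.from_rotvec(s["orientation"]).as_matrix(); return np.arctan2(T[1,0],T[0,0])
def go(p,psi=None):
    "increments (cm, rad) to TCP p and tool x-yaw psi (deg)"
    s=read_state(); T=R.from_rotvec(s["orientation"]).as_matrix()
    d=T.T@(np.asarray(p)-s["tool_pos"])*100; y=yaw(s)
    dt=0 if psi is None else -((np.radians(psi)-y+np.pi)%(2*np.pi)-np.pi)
    print("yaw",round(np.degrees(y),2),"inc",d.round(2),round(dt,4))
E
python3 - <<'E'
from h import *
go([.535,.207,.15],-61)
E
```

```text
yaw -60.32 inc [-21.66  -7.74   0.77] 0.0119
```

Call:
{"api": "play_rows", "payload": {"increments": [[[-4.4,-1.6,0.2,0],[-8.7,-3.1,0.3,0],[-13,-4.6,0.5,0],[-17.3,-6.2,0.7,0.01],[-21.7,-7.7,0.8,0.01]]]}}

```text
t: 2.2
tool_pos: [0.5337, 0.2088, 0.1494]
orientation: [-2.705, 1.591, 0.007]
force: [1.0, -0.1, -0.1]
opening: 0.04
```

Call:
{"api": "play_rows", "payload": {"increments": [[[0,0,0,0]]]}}

```text
t: 2.3
tool_pos: [0.532, 0.2137, 0.1491]
orientation: [-2.708, 1.584, 0.01]
force: [-0.4, -0.7, -0.1]
opening: 0.0399
```

Run:
```python
from h import *
print(read_state()["tool_pos"],np.degrees(yaw()))
im,d,P=snap("wrist","w2")
big("w",im,(150,70,350,250),4,"pics/w2b.png")
```

```text
[0.53196678 0.21372861 0.14913692] -60.63782996060775
```

View pics/w2b.png

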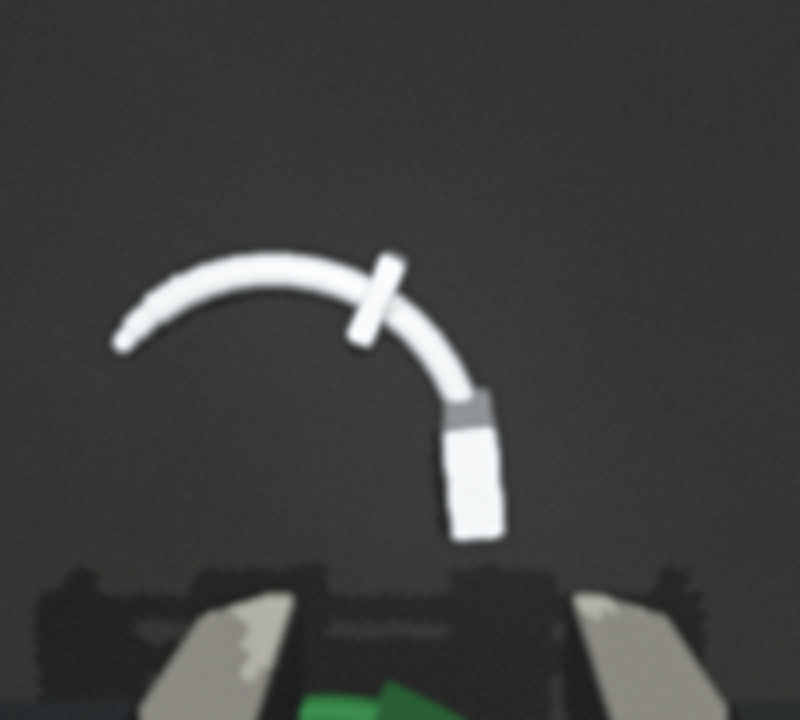

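Run:
```python
from h import *
im,d,P=load("w2")
f=lambda x,y,z:pts("w",[[150+(x+.5)/4-.5,70+(y+.5)/4-.5]],z=z,P=P)[0]
t=np.array([f(442,430,.048),f(497,427,.048),f(505,537,.048),f(451,541,.048)])
print(t.round(4),"c",t.mean(0))
for k in range(4): v=t[(k+1)%4]-t[k]; print(np.hypot(*v[:2]),np.degrees(np.arctan2(v[1],v[0])))
pl=np.array([f(395,257,.018),f(358,341,.018)]); v=pl[0]-pl[1]; print("plate",pl.round(4),np.degrees(np.arctan2(v[1],v[0])))
tip=f(120,345,.009); print("tip",tip)
c=t.mean(0)[:2]
for ps in (-2,-1,0,1,2,3):
    q=np.radians(ps-60); o=c-.05*np.array([np.cos(q),np.sin(q)]); a=tip[:2]-o; b=pl.mean(0)[:2]-o
    print(ps,o.round(4),"tip",np.hypot(*a),np.degrees(np.arctan2(a[1],a[0])),"pl",np.hypot(*b),np.degrees(np.arctan2(b[1],b[0])))
```

```text
[[0.5439 0.2179 0.048 ]
 [0.5506 0.2075 0.048 ]
 [0.529  0.1928 0.048 ]
 [0.522  0.2032 0.048 ]] c [0.53640618 0.20533767 0.048     ]
0.012387168599703636 -57.33357171192586
0.02612141498619667 -145.75943447054084
0.01249858784302007 123.97396850779188
0.02640379469450656 33.98893643982946
plate [[0.5696 0.2455 0.018 ]
 [0.5472 0.2436 0.018 ]] 4.87122712630815
tip [0.51497815 0.29587881 0.009     ]
-2 [0.5129 0.2495] tip 0.04643883274737242 87.47539881869223 pl 0.04575920316323493 -6.190374493237917
-1 [0.5122 0.2491] tip 0.04689456669821972 86.56167726572998 pl 0.0464793871919767 -5.57811921192013
0 [0.5114 0.2486] tip 0.04737472115434487 85.6758893077219 pl 0.04719620461077096 -4.9692818155816445
1 [0.5107 0.2482] tip 0.04787841742429732 84.81858320732391 pl 0.047909593067286795 -4.363693456704251
2 [0.5099 0.2477] tip 0.04840476962926279 83.99016567279608 pl 0.04861949096202878 -3.7611960934295987
3 [0.5092 0.2473] tip 0.04895288929775327 83.19091076276362 pl 0.049325837414508966 -3.161641639331937
```

Run:
```python
from h import *
print(R.from_rotvec(read_state()["orientation"]).as_matrix().round(4))
go([.5364,.2053,.08],-56.5)
```

```text
[[ 4.898e-01 -8.718e-01 -3.200e-03]
 [-8.718e-01 -4.898e-01  5.300e-03]
 [-6.200e-03  2.000e-04 -1.000e+00]]
yaw -60.67 inc [ 0.77 -0.03  6.9 ] -0.0728
```

Call:
{"api": "play_rows", "payload": {"increments": [[[0.4,0,2,-0.04],[0.8,0,4,-0.073],[0.8,0,6.9,-0.073],[0.8,0,6.9,-0.073],[0.8,0,6.9,-0.073]]]}}

```text
t: 2.85
tool_pos: [0.5359, 0.2037, 0.0798]
orientation: [-2.765, 1.488, 0.01]
force: [0.6, 0.7, 0.4]
opening: 0.0398
```

Run:
```python
from h import *
print(read_state()["tool_pos"])
im,d,P=snap("wrist","w3")
go([.5364,.2053,.023],-56.5)
```

```text
[0.53591281 0.2036771  0.0798149 ]
yaw -56.55 inc [-0.09 -0.02  5.81] -0.0009
```

View pics/w3.png

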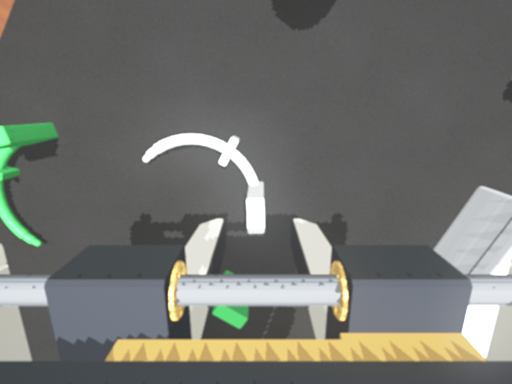

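Call:
{"api": "play_rows", "payload": {"increments": [[[0,0,2,0],[0,0,4,0],[0,0,5.2,0],[0,0,5.8,0],[0,0,5.8,0]]]}}

```text
t: 3.4
tool_pos: [0.5367, 0.2044, 0.0231]
orientation: [-2.764, 1.487, 0.008]
force: [0.5, -0.5, 0.4]
opening: 0.04
```

Call:
{"api": "play_rows", "payload": {"increments": [[[0,0,0,0],[0,0,0,0],[0,0,0,0],[0,0,0,0],[0,0,0,0]]], "jaw": 0.4, "squeeze": 45}}

```text
t: 3.9
tool_pos: [0.5371, 0.2047, 0.0237]
orientation: [-2.763, 1.486, 0.007]
force: [-1.3, 0.9, 4.0]
opening: 0.0119
```

Run:
```python
from h import *
s=read_state();print(s["tool_pos"],s["force"],s["opening"],np.degrees(yaw()))
im,d,P=snap("wrist","w4")
```

```text
[0.53709904 0.20467933 0.02369318] [-1.27680872  0.93378645  4.03212481] 0.01194077146239898 -56.552147818313834
```

View pics/w4.png

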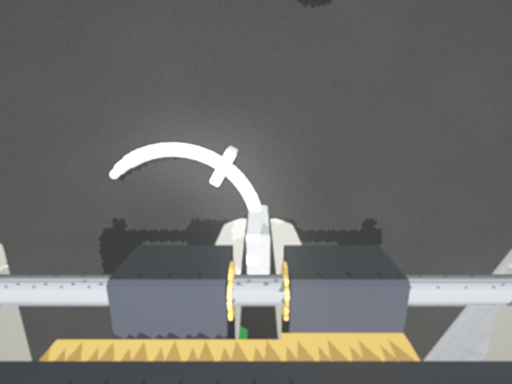

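Run:
```python
from h import *
im,d,P=load("w4"); big("w",im,(90,125,290,285),4,"pics/w4b.png")
```

```text
(no output)
```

View pics/w4b.png

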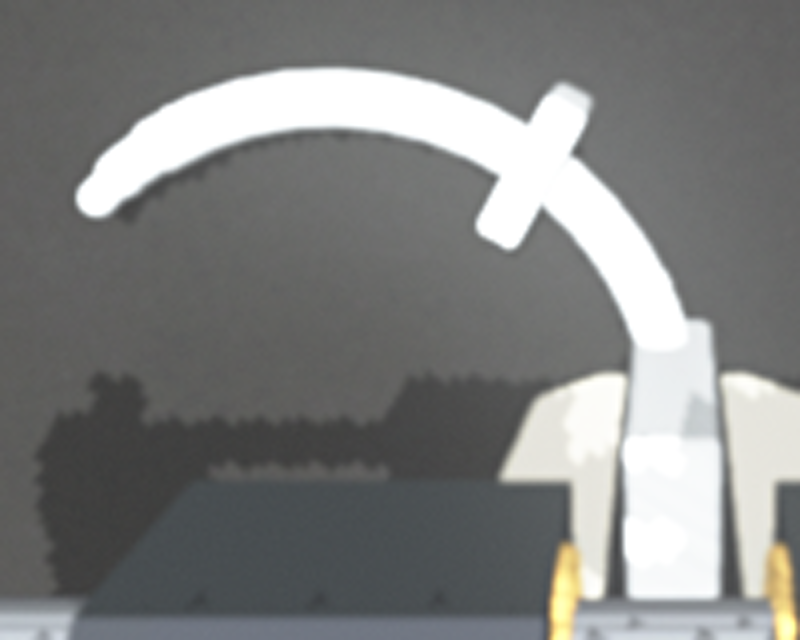

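```bash
cat >> h.py <<'E'
from scipy.optimize import least_squares
def pinfit(name,box,thr,zrod,tip4=None,pl=None):
    "rod pixels in box bright > thr -> circle r=50 centre, in tool frame"
    z=np.load(f"pics/{name}.npz"); im,d,P=load(name); T=R.from_rotvec(z["to"]).as_matrix()
    x0,y0,x1,y1=box; m=np.zeros(im.shape[:2],np.uint8); m[y0:y1,x0:x1]=(im[y0:y1,x0:x1].min(2)>thr)
    n,l,st,c=cv2.connectedComponentsWithStats(m); i=1+np.argmax(st[1:,4]); q=np.argwhere(l==i)[:,::-1]
    w=pts("w",q,z=zrod,P=P)
    g=w[:,:2].mean(0)
    best=min((least_squares(lambda c:np.hypot(*(w[:,:2]-c).T)-.05,g+.03*np.array([np.cos(a),np.sin(a)])) for a in np.arange(0,6.3,1.)),key=lambda r:r.cost)
    c=best.x; print(len(q),"centre world",c.round(4),"rms",np.sqrt(2*best.cost/len(q)))
    return c,w,P,z["tp"],T
E
python3 - <<'E'
from h import *
for box in [(108,135,205,180),(115,135,205,180),(150,135,205,180)]:
    c,w,P,tp,T=pinfit("w4",box,170,.009)
    print("centre in tool",(T.T@(np.r_[c,.009]-tp)*1000).round(2))
f=lambda x,y,z:pts("w",[[90+(x+.5)/4-.5,125+(y+.5)/4-.5]],z=z,P=P)[0]
a=np.array([f(560,92,.018),f(490,232,.018)]); v=a[0]-a[1]; print("plate yaw",np.degrees(np.arctan2(v[1],v[0])))
tip=f(92,200,.009); v=tip[:2]-c; print("tip end ang",np.degrees(np.arctan2(v[1],v[0])),np.hypot(*v))
psi=np.arctan2(T[1,0],T[0,0]); print("tool yaw+60",np.degrees(psi)+60)
E
```

```text
1479 centre world [0.5092 0.2458] rms 0.0024315811794287396
centre in tool [-49.63   0.6   14.99]
1422 centre world [0.5093 0.2457] rms 0.0024593100679663592
centre in tool [-49.41   0.59  14.99]
847 centre world [0.5093 0.2456] rms 0.0025482985996190767
centre in tool [-49.38   0.65  14.99]
plate yaw 5.6654550828099275
tip end ang 79.89505637450036 0.050279141752179936
tool yaw+60 3.447852181686166
```

```bash
cat >> h.py <<'E'
E0=np.array([.5656,-.0302]); B=7.5
def pin_target(th,z,E=None,b=None,oy=.0006,O=None):
    "TCP, psi for pin yaw th (deg) with centre at home place"
    E=E0 if E is None else np.asarray(E); b=B if b is None else b
    a=np.radians(b+90); O=E-.05*np.array([np.cos(a),np.sin(a)]) if O is None else np.asarray(O)
    p=np.radians(th-60); x=np.array([np.cos(p),np.sin(p)]); y=np.array([np.sin(p),-np.cos(p)])
    return np.r_[O+.05*x-oy*y,z],th-60
E
python3 - <<'E'
from h import *
p,a=pin_target(5,.16); print(p,a); go(p,a)
E
```

```text
[ 0.60129662 -0.1203857   0.16      ] -55
yaw -56.55 inc [ 30.58  12.54 -13.83] -0.0271
```

Call:
{"api": "play_rows", "payload": {"increments": [[[0,0,-2,0],[0,0,-5,0],[0,0,-9,0],[0,0,-13,0],[0,0,-14,0]]]}}

```text
t: 4.45
tool_pos: [0.54, 0.2045, 0.169]
orientation: [-2.759, 1.484, -0.002]
force: [0.9, -0.0, -1.6]
opening: 0.0115
```

Run:
```python
from h import *
s=read_state(); print(s["force"],s["opening"])
p,a=pin_target(5,.16); go(p,a)
```

```text
[ 0.9255015  -0.02249611 -1.59556509] 0.011500572499034037
yaw -56.55 inc [30.49 12.8   0.68] -0.027
```

Call:
{"api": "play_rows", "payload": {"increments": [[[2,0.8,0,0],[5.5,2.3,0,0],[9,3.8,0,0],[12.5,5.2,0,0],[16,6.7,0,-0.01]]]}}

```text
t: 4.95
tool_pos: [0.5715, 0.0326, 0.1661]
orientation: [-2.767, 1.47, 0.001]
force: [1.0, 0.3, -1.9]
opening: 0.0119
```

Call:
{"api": "play_rows", "payload": {"increments": [[[3.5,1.5,0,0],[7,3,0,-0.01],[10.5,4.4,0,-0.01],[13.5,5.7,0,-0.01],[14.3,6,0,-0.015]]]}}

```text
t: 5.45
tool_pos: [0.6011, -0.1228, 0.163]
orientation: [-2.777, 1.454, 0.004]
force: [0.3, 0.1, -2.9]
opening: 0.0118
```

Call:
{"api": "play_rows", "payload": {"increments": [[[0,0,0,0],[0,0,0,0]]]}}

```text
t: 5.65
tool_pos: [0.6003, -0.1222, 0.1615]
orientation: [-2.777, 1.455, 0.008]
force: [-0.4, -0.1, -0.8]
opening: 0.0116
```

Run:
```python
from h import *
s=read_state(); print(s["tool_pos"],s["force"],s["opening"])
im,d,P=snap("wrist","w5")
p,a=pin_target(5,.115); go(p,a)
```

```text
[ 0.60026884 -0.12222243  0.16145047] [-0.4260116  -0.0505028  -0.84820597] 0.01155569739220557
yaw -55.25 inc [-0.02 -0.12  4.69] -0.0043
```

View pics/w5.png

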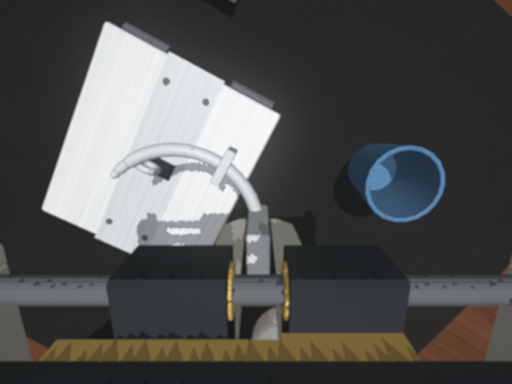

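Call:
{"api": "play_rows", "payload": {"increments": [[[0,-0.1,1.5,0],[0,-0.1,3.5,0],[0,-0.1,5.5,0],[0,-0.1,6.9,0],[0,-0.1,7.1,0]]]}}

```text
t: 6.2
tool_pos: [0.5992, -0.1191, 0.0876]
orientation: [-2.779, 1.453, 0.015]
force: [-0.7, -0.0, -1.3]
opening: 0.0116
```

Call:
{"api": "play_rows", "payload": {"increments": [[[0,0,0,0]]]}}

```text
t: 6.3
tool_pos: [0.5993, -0.1186, 0.0875]
orientation: [-2.78, 1.452, 0.015]
force: [0.6, 0.4, -1.8]
opening: 0.012
```

Run:
```python
from h import *
s=read_state(); print(s["tool_pos"],s["force"],s["opening"],np.degrees(yaw()))
im,d,P=snap("wrist","w6")
big("w",im,(80,110,280,270),4,"pics/w6b.png")
im,d,P=snap("scene","s6")
big("w",im,(180,140,310,250),6,"pics/s6b.png")
```

```text
[ 0.59931177 -0.11861889  0.08746293] [ 0.62984778  0.4447255  -1.82138298] 0.011989049279553837 -55.150322443306074
```

View pics/w6b.png

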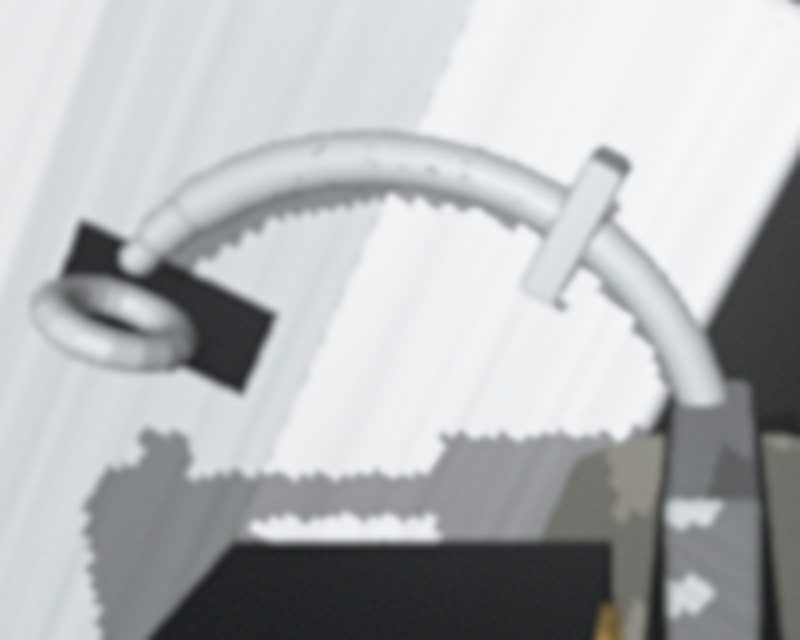

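View pics/s6b.png

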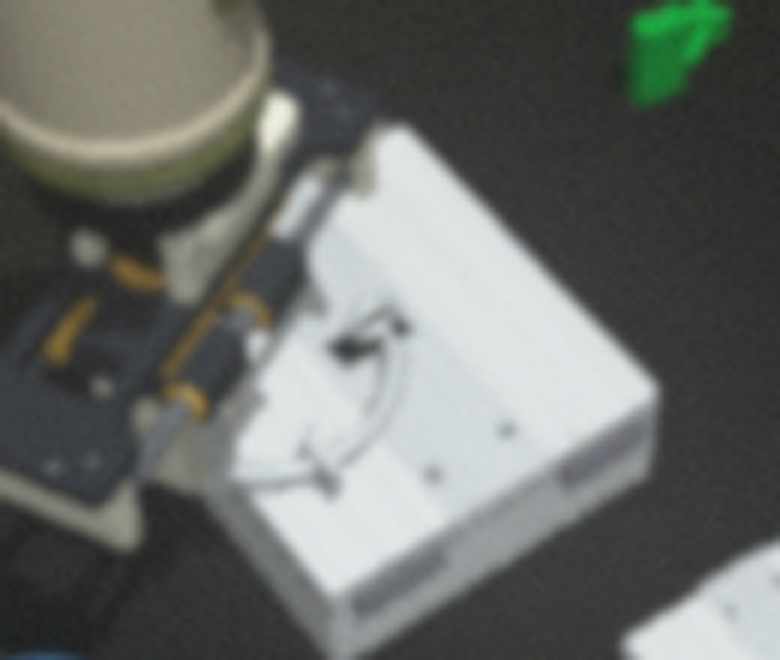

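Run:
```python
from h import *
z=np.load("pics/w6.npz"); im,d,P=load("w6"); T=R.from_rotvec(z["to"]).as_matrix(); tp=z["tp"]
yy,xx=np.mgrid[:384,:512]; q=np.c_[xx.ravel(),yy.ravel()]
W=pts("w",q,d=d.ravel(),P=P).reshape(384,512,3)
print("lid z",np.median(W[120:140,200:230,2]),"std",np.std(W[125:135,200:220,2]))
v=(np.clip((W[...,2]-.05)/.05,0,1)*255).astype(np.uint8); big("w",v,(80,110,280,270),4,"pics/d6.png")
```

```text
lid z 0.059678627834807554 std 0.0006236334878200202
```

View pics/d6.png

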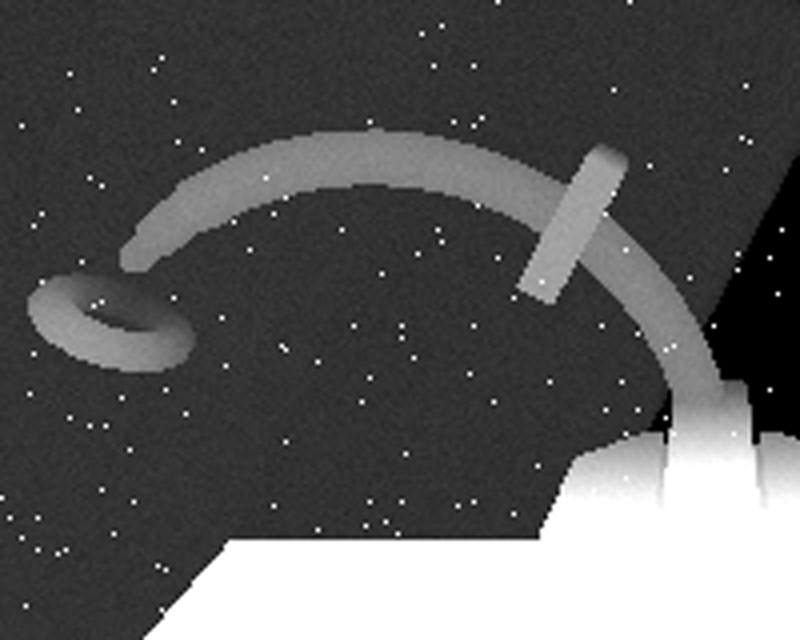

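```bash
cat >> h.py <<'E'
def wpts(name):
    z=np.load(f"pics/{name}.npz"); im,d,P=load(name)
    yy,xx=np.mgrid[:384,:512]
    W=pts("w",np.c_[xx.ravel(),yy.ravel()],d=d.ravel(),P=P).reshape(384,512,3)
    for k in range(3): W[...,k]=cv2.medianBlur(W[...,k].astype(np.float32),3)
    return W,z["tp"],R.from_rotvec(z["to"]).as_matrix()
def fit_ring(w,x0,b=None):
    "eye: centre xy, z fixed unless; yaw of bore"
    def f(p):
        u=np.array([np.cos(p[2]),np.sin(p[2])]); r=w[:,:2]-p[:2]; a=r@u; t=r@np.array([-u[1],u[0]]); h=w[:,2]-p[3]
        return np.hypot(np.hypot(t,h)-.009,a)-.003
    s=least_squares(f,[*x0,np.radians(B),.069],loss="soft_l1",f_scale=.0005); p=s.x
    print("ring",p[:2].round(5),"yaw",np.degrees(p[2]).round(2),"z",p[3].round(4),"rms",np.sqrt(np.mean(f(p)**2)).round(5),len(w)); return p
def fit_rod(w,x0,z0):
    def f(p):
        return np.hypot(np.hypot(*(w[:,:2]-p[:2]).T)-.05,w[:,2]-p[2]-p[3]*(w[:,0]-x0[0])-p[4]*(w[:,1]-x0[1]))-.004
    s=least_squares(f,[*x0,z0,0,0],loss="soft_l1",f_scale=.0005); p=s.x
    print("rod centre",p[:2].round(5),"z",p[2].round(4),"slope",p[3:].round(4),"rms",np.sqrt(np.mean(f(p)**2)).round(5),len(w)); return p
E
python3 - <<'E'
from h import *
W,tp,T=wpts("w6"); M=W[...,2]>.0635
k=M.copy(); k[:]=False; k[175:205,85:131]=M[175:205,85:131]
k[:178,110:]=False
p=fit_ring(W[k],E0)
k=M.copy(); k[:]=False; k[140:175,125:212]=M[140:175,125:212]; k&=W[...,2]<.085
x,y=np.meshgrid(np.arange(512),np.arange(384)); 
r=fit_rod(W[k],[.57,-.079],.0728)
O=r[:2]; print("O in tool",(T.T@(np.r_[O,r[2]]-tp)*1000).round(2))
t=W[k]; 
# tip, plate
k2=M.copy(); k2[:]=False; k2[165:180,108:125]=M[165:180,108:125]; k2[178:,:]=False
v=W[k2][:,:2]-O; a=np.degrees(np.arctan2(v[:,1],v[:,0])); print("tip max ang",a.max(), "pin yaw by tool",np.degrees(np.arctan2(T[1,0],T[0,0]))+60)
kp=M&(W[...,2]>.0785)&(W[...,2]<.085); kp[:140]=False;kp[190:]=False;kp[:,:205]=False;kp[:,240:]=False
w=W[kp][:,:2]; c=w.mean(0); u=np.linalg.svd(w-c,full_matrices=False)[2][0]; print("plate",c,len(w),np.degrees(np.arctan2(*u[::-1])),"ang",np.degrees(np.arctan2(*(c-O)[::-1])),np.hypot(*(c-O)))
E
```

```text
ring [ 0.56544 -0.02952] yaw 7.24 z 0.0686 rms 0.00026 604
rod centre [ 0.5703  -0.07815] z 0.073 slope [-0.0098  0.0058] rms 0.00026 1264
O in tool [-49.63   0.69  15.01]
tip max ang 82.21198998351409 pin yaw by tool 4.849677556693926
plate [ 0.6214348  -0.07970965] 407 -174.91105882717133 ang -1.7477072104303206 0.05115879182498654
```

```bash
cat >> h.py <<'E'
E1=np.array([.5654,-.0295]); B1=7.24; OT=np.array([-.0496,.0007]); YO=60.15
def tgt(th,z=None,E=E1,b=B1,show=True):
    a=np.radians(b+90); O=E-.05*np.array([np.cos(a),np.sin(a)]); psi=np.radians(th-YO)
    x=np.array([np.cos(psi),np.sin(psi)]); y=np.array([np.sin(psi),-np.cos(psi)])
    s=read_state(); T=R.from_rotvec(s["orientation"]).as_matrix()
    p=np.r_[O-OT[0]*x-OT[1]*y, s["tool_pos"][2] if z is None else z]
    d=T.T@(p-s["tool_pos"])*100; return np.r_[d.round(2),round(-(psi-yaw(s)),3)]
def rep():
    s=read_state(); print("t",s["t"],"pin yaw",round(np.degrees(yaw(s))+YO,2),"tcp",s["tool_pos"].round(4),"F",s["force"].round(1),"M",s["wrist_torque"].round(2),"open",round(s["opening"],4))
E
python3 - <<'E'
from h import *
rep(); print(tgt(5,.0848))
E
```

```text
t 6.4 pin yaw 4.99 tcp [ 0.5994 -0.1188  0.0879] F [-0.1 -0.3 -1.6] M [-0.06  0.01  0.01] open 0.0116
[ 0.12 -0.06  0.31 -0.  ]
```

Call:
{"api": "play_rows", "payload": {"increments": [[[0.06,-0.03,0.15,0],[0.12,-0.06,0.3,0],[0.12,-0.06,0.3,0],[0.12,-0.06,0.3,0]]]}}

```text
t: 6.8
tool_pos: [0.6007, -0.1195, 0.0852]
orientation: [-2.779, 1.452, 0.014]
force: [-0.2, -0.2, -2.9]
opening: 0.0117
```

Run:
```python
from h import *
rep(); print(tgt(5,.0847))
for t in (7,9,11,13,15): print(tgt(t,.0847))
```

```text
t 6.8 pin yaw 4.98 tcp [ 0.6007 -0.1195  0.0852] F [-0.2 -0.2 -2.9] M [-0.07 -0.04  0.04] open 0.0117
[-0.01  0.    0.05 -0.  ]
[-0.02  -0.17   0.05  -0.035]
[-0.03 -0.34  0.05 -0.07]
[-0.05  -0.51   0.05  -0.105]
[-0.07 -0.69  0.05 -0.14]
[-0.1   -0.86   0.05  -0.175]
```

Call:
{"api": "play_rows", "payload": {"increments": [[[-0.02,-0.17,0.03,-0.035],[-0.03,-0.34,0.04,-0.07],[-0.05,-0.51,0.04,-0.105],[-0.07,-0.69,0.04,-0.14],[-0.07,-0.69,0.04,-0.14]]]}}

```text
t: 7.3
tool_pos: [0.6062, -0.1149, 0.085]
orientation: [-2.874, 1.253, 0.013]
force: [-0.9, 0.0, -2.0]
opening: 0.012
```

```bash
cat >> h.py <<'E'
def chk(name,rodbox,ringbox,x0,z0):
    W,tp,T=wpts(name); M=(W[...,2]>.0635)&(W[...,2]<.085)
    def bx(b): k=np.zeros_like(M); k[b[1]:b[3],b[0]:b[2]]=M[b[1]:b[3],b[0]:b[2]]; return W[k]
    r=fit_rod(bx(rodbox),x0,z0); O=r[:2]; print("O in tool",(T.T@(np.r_[O,r[2]]-tp)*1000).round(2))
    if ringbox: fit_ring(bx(ringbox),E1)
    print("tool tilt",T[:2,2].round(4))
E
python3 - <<'E'
from h import *
rep(); 
im,d,P=snap("wrist","w7"); big("w",im,(60,110,260,270),4,"pics/w7b.png")
for t in (13,15,17,19,21,23): print(tgt(t,.0847))
E
```

```text
t 7.3 pin yaw 13.04 tcp [ 0.6062 -0.1149  0.085 ] F [-0.9  0.  -2. ] M [-0.1   0.01 -0.01] open 0.012
[-0.01   0.01   0.02  -0.001]
[-0.02  -0.16   0.02  -0.035]
[-0.03 -0.34  0.02 -0.07]
[-0.04  -0.51   0.02  -0.105]
[-0.07 -0.68  0.02 -0.14]
[-0.1   -0.85   0.02  -0.175]
```

View pics/w7b.png

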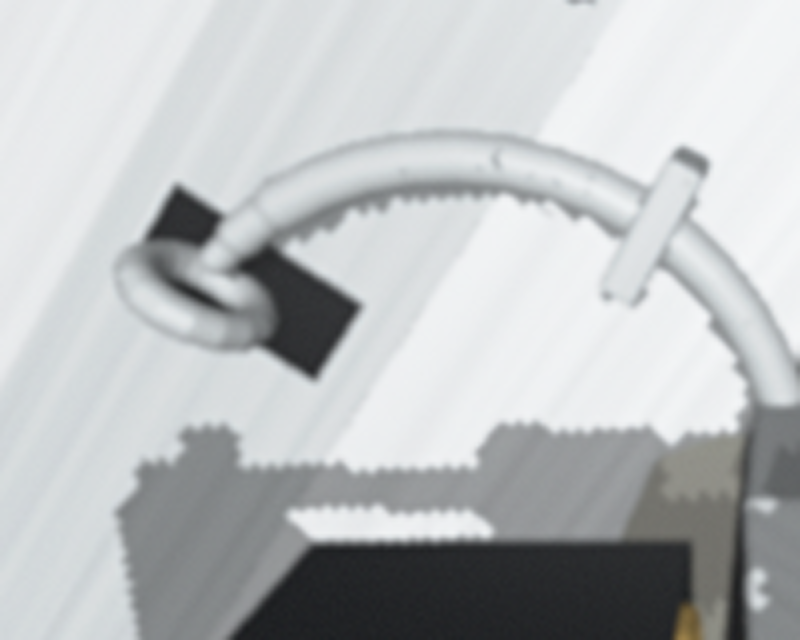

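Run:
```python
from h import *
chk("w7",(125,138,212,172),None,[.5717,-.0791],.07)
W,tp,T=wpts("w7"); M=(W[...,2]>.0635)&(W[...,2]<.085); k=np.zeros_like(M); k[178:200,85:130]=M[178:200,85:130]; fit_ring(W[k],E1)
```

```text
rod centre [ 0.57166 -0.07884] z 0.0706 slope [-0.0107  0.0005] rms 0.00026 1265
O in tool [-49.78   0.81  14.82]
tool tilt [-0.0048  0.0092]
ring [ 0.56542 -0.02942] yaw 7.83 z 0.0685 rms 0.00024 480
```

Call:
{"api": "play_rows", "payload": {"increments": [[[0,0,0.06,0],[0,0,0.12,0],[0,0,0.12,0]]]}}

```text
t: 7.65
tool_pos: [0.6061, -0.1151, 0.0837]
orientation: [-2.873, 1.255, 0.013]
force: [-0.0, -0.4, -1.6]
opening: 0.0115
```

Run:
```python
from h import *
rep(); 
for t in (13,15,17,19,21,23): print(tgt(t))
```

```text
t 7.65 pin yaw 12.94 tcp [ 0.6061 -0.1151  0.0837] F [-0.  -0.4 -1.6] M [-0.15 -0.02 -0.04] open 0.0115
[-0.01   0.     0.    -0.001]
[-0.02  -0.17   0.    -0.036]
[-0.03  -0.34   0.    -0.071]
[-0.05  -0.52   0.    -0.106]
[-0.07  -0.69   0.    -0.141]
[-0.1   -0.86   0.    -0.176]
```

Call:
{"api": "play_rows", "payload": {"increments": [[[-0.02,-0.17,0,-0.036],[-0.03,-0.34,0,-0.071],[-0.05,-0.52,0,-0.106],[-0.07,-0.69,0,-0.141],[-0.1,-0.86,0,-0.176]]]}}

```text
t: 8.15
tool_pos: [0.6117, -0.1085, 0.0838]
orientation: [-2.972, 0.996, 0.012]
force: [-0.4, -0.5, -1.9]
opening: 0.0117
```

Run:
```python
from h import *
rep(); 
for t in (23,25,27,29,31,33): print(tgt(t))
```

```text
t 8.15 pin yaw 23.09 tcp [ 0.6117 -0.1085  0.0838] F [-0.4 -0.5 -1.9] M [-0.09 -0.07  0.02] open 0.0117
[-0.01   0.     0.     0.002]
[-0.01  -0.17   0.    -0.033]
[-0.02  -0.34   0.    -0.068]
[-0.04  -0.51   0.    -0.103]
[-0.06  -0.69   0.    -0.138]
[-0.09  -0.86   0.    -0.173]
```

Call:
{"api": "play_rows", "payload": {"increments": [[[-0.01,-0.17,0,-0.034],[-0.02,-0.34,0,-0.069],[-0.04,-0.51,0,-0.104],[-0.06,-0.69,0,-0.139],[-0.09,-0.86,0,-0.174]]]}}

```text
t: 8.65
tool_pos: [0.6162, -0.1011, 0.0837]
orientation: [-3.047, 0.732, 0.011]
force: [-0.2, -0.4, -1.6]
opening: 0.0118
```

Run:
```python
from h import *
rep(); im,d,P=snap("wrist","w8"); big("w",im,(60,110,260,270),4,"pics/w8b.png")
for t in (33,35,37,39,41,43): print(tgt(t))
```

```text
t 8.65 pin yaw 33.12 tcp [ 0.6162 -0.1011  0.0837] F [-0.2 -0.4 -1.6] M [-0.05 -0.03 -0.02] open 0.0118
[ 0.     0.03  -0.     0.004]
[-0.    -0.15   0.    -0.031]
[-0.01  -0.32   0.    -0.065]
[-0.03 -0.49  0.   -0.1 ]
[-0.05  -0.66   0.    -0.135]
[-0.08 -0.83  0.01 -0.17]
```

View pics/w8b.png

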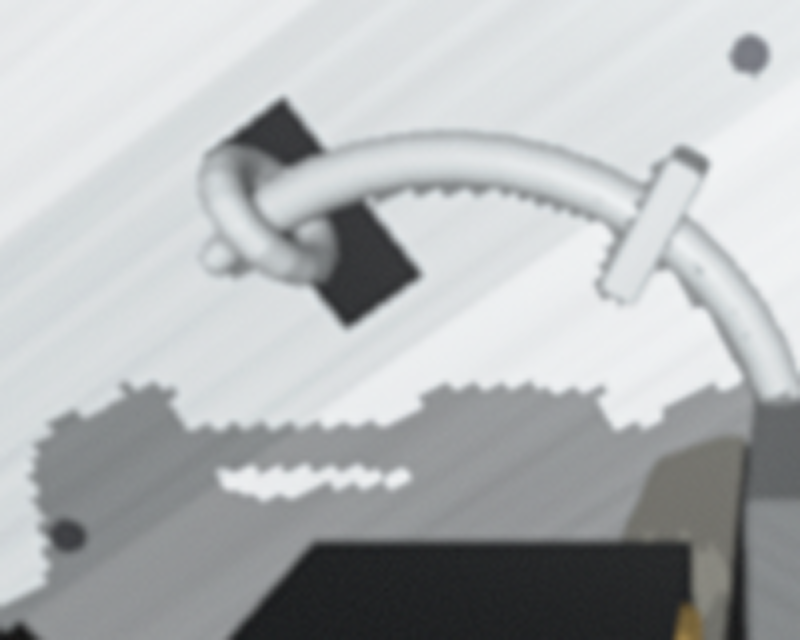

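Tip is through the eye (visible at about (55+... ) left of the ring, 4x pixel (220,255)), no contact force. Continuing along the arc.

Call:
{"api": "play_rows", "payload": {"increments": [[[0,-0.15,0,-0.031],[-0.01,-0.32,0,-0.066],[-0.03,-0.49,0,-0.101],[-0.05,-0.66,0,-0.136],[-0.08,-0.83,0,-0.171]]]}}

```text
t: 9.2
tool_pos: [0.6192, -0.0931, 0.0838]
orientation: [-3.099, 0.465, 0.01]
force: [0.7, -0.1, -1.3]
opening: 0.0117
```

Run:
```python
from h import *
rep()
for t in (43,45,47,49,51,53): print(tgt(t))
```

```text
t 9.2 pin yaw 43.07 tcp [ 0.6192 -0.0931  0.0838] F [ 0.7 -0.1 -1.3] M [-0.11 -0.13  0.02] open 0.0117
[ 0.    -0.01   0.     0.001]
[-0.    -0.18   0.    -0.034]
[-0.01  -0.35   0.    -0.069]
[-0.03  -0.53   0.    -0.104]
[-0.05  -0.7    0.01  -0.138]
[-0.08  -0.87   0.01  -0.173]
```

Call:
{"api": "play_rows", "payload": {"increments": [[[0,-0.18,0,-0.035],[-0.01,-0.35,0,-0.07],[-0.03,-0.53,0,-0.105],[-0.05,-0.7,0,-0.14],[-0.08,-0.87,0,-0.175]]]}}

```text
t: 9.7
tool_pos: [0.621, -0.0845, 0.0838]
orientation: [-3.127, 0.192, 0.009]
force: [0.1, -0.6, -2.3]
opening: 0.0122
```

Run:
```python
from h import *
rep()
for t in (53,55,57,59,61,63): print(tgt(t))
im,d,P=snap("wrist","w9"); big("w",im,(60,110,260,270),4,"pics/w9b.png")
```

```text
t 9.7 pin yaw 53.12 tcp [ 0.621  -0.0845  0.0838] F [ 0.1 -0.6 -2.3] M [-0.06 -0.11 -0.01] open 0.0122
[ 0.     0.    -0.     0.002]
[-0.    -0.17   0.    -0.033]
[-0.01  -0.34   0.    -0.068]
[-0.03  -0.51   0.    -0.103]
[-0.05  -0.69   0.01  -0.137]
[-0.08  -0.86   0.01  -0.172]
```

View pics/w9b.png

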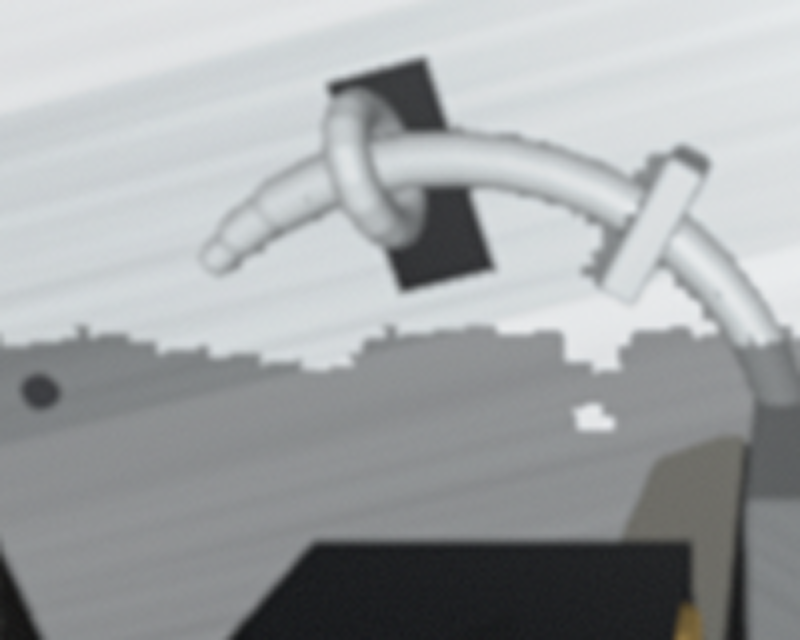

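Run:
```python
from h import *
chk("w9",(165,138,212,165),(142,131,154,172),[.5717,-.0791],.07)
```

```text
rod centre [ 0.57016 -0.07928] z 0.0643 slope [0.03   0.0958] rms 0.00045 667
O in tool [-50.96   1.16  19.82]
ring [ 0.56521 -0.02973] yaw 6.11 z 0.0685 rms 0.00088 399
tool tilt [-0.0051  0.0092]
```

Call:
{"api": "play_rows", "payload": {"increments": [[[0,-0.17,0,-0.034],[-0.01,-0.34,0,-0.069],[-0.03,-0.51,0,-0.104],[-0.05,-0.69,0,-0.139],[-0.08,-0.86,0,-0.174]]]}}

```text
t: 10.25
tool_pos: [0.6212, -0.0757, 0.0838]
orientation: [-3.131, -0.084, 0.008]
force: [0.6, 1.0, -1.6]
opening: 0.0117
```

Run:
```python
from h import *
rep()
for t in (63,65,67,69,71,73): print(tgt(t))
```

```text
t 10.25 pin yaw 63.21 tcp [ 0.6212 -0.0757  0.0838] F [ 0.6  1.  -1.6] M [-0.09 -0.15  0.03] open 0.0117
[ 0.     0.02  -0.     0.004]
[-0.    -0.15   0.    -0.031]
[-0.01  -0.32   0.    -0.066]
[-0.03  -0.5    0.    -0.101]
[-0.05  -0.67   0.01  -0.136]
[-0.08  -0.84   0.01  -0.171]
```

Call:
{"api": "play_rows", "payload": {"increments": [[[0,-0.15,0,-0.032],[-0.01,-0.33,0,-0.067],[-0.03,-0.5,0,-0.102],[-0.05,-0.67,0,-0.137],[-0.08,-0.84,0,-0.172]]]}}

```text
t: 10.75
tool_pos: [0.6199, -0.0674, 0.0839]
orientation: [-3.112, -0.353, 0.006]
force: [-0.1, 0.8, -1.6]
opening: 0.0117
```

Run:
```python
from h import *
rep()
for t in (73,75,77,79,81,83): print(tgt(t))
```

```text
t 10.75 pin yaw 73.11 tcp [ 0.6199 -0.0674  0.0839] F [-0.1  0.8 -1.6] M [-0.07 -0.15  0.06] open 0.0117
[ 0.     0.    -0.     0.002]
[-0.    -0.17   0.    -0.033]
[-0.02  -0.34   0.    -0.068]
[-0.03  -0.51   0.01  -0.103]
[-0.06  -0.69   0.01  -0.138]
[-0.09  -0.86   0.01  -0.173]
```

Call:
{"api": "play_rows", "payload": {"increments": [[[0,-0.17,0,-0.033],[-0.02,-0.34,0,-0.068],[-0.03,-0.51,0,-0.103],[-0.06,-0.69,0,-0.138],[-0.09,-0.86,0,-0.173]]]}}

```text
t: 11.25
tool_pos: [0.617, -0.0591, 0.0839]
orientation: [-3.069, -0.622, 0.005]
force: [-0.2, 0.7, -1.9]
opening: 0.0116
```

Run:
```python
from h import *
rep()
im,d,P=snap("wrist","w10"); big("w",im,(60,90,260,250),4,"pics/w10b.png")
for t in (83,85,87,89,91,93): print(tgt(t))
```

```text
t 11.25 pin yaw 83.08 tcp [ 0.617  -0.0591  0.0839] F [-0.2  0.7 -1.9] M [-0.09 -0.14  0.01] open 0.0116
[ 0.01   0.04  -0.     0.004]
[ 0.    -0.14   0.    -0.031]
[-0.01  -0.31   0.    -0.066]
[-0.02  -0.48   0.01  -0.101]
[-0.05  -0.65   0.01  -0.136]
[-0.08  -0.82   0.01  -0.171]
```

View pics/w10b.png

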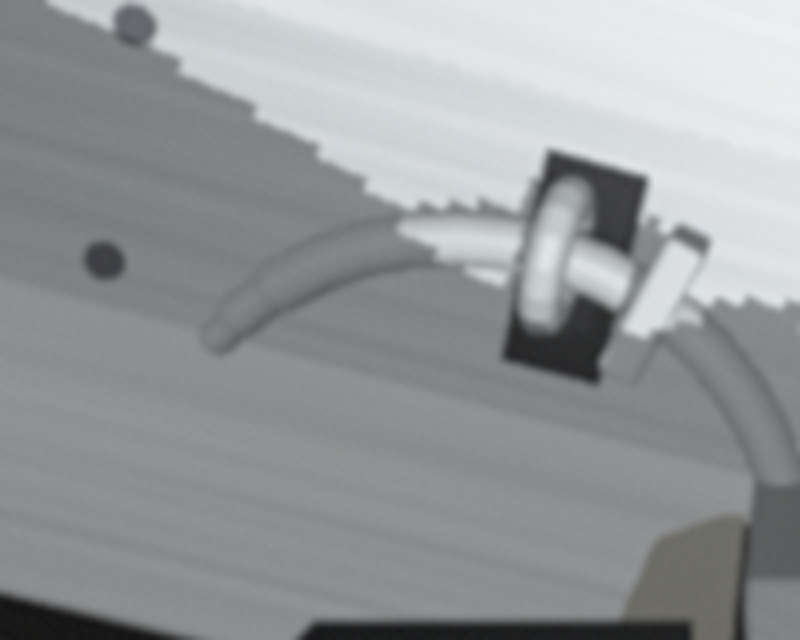

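Run:
```python
from h import *
chk("w10",(128,138,187,175),(190,133,208,174),[.5717,-.0791],.07)
W,tp,T=wpts("w10"); M=(W[...,2]>.0635)&(W[...,2]<.085)
k=np.zeros_like(M);k[138:175,128:187]=True;k[167:205,232:258]=True; k&=M&(W[...,2]<.0765)
r=fit_rod(W[k],[.5717,-.0791],.069); print((T.T@(np.r_[r[:2],r[2]]-tp)*1000).round(2))
```

```text
rod centre [ 0.56931 -0.07952] z 0.068 slope [-0.0102  0.0218] rms 0.00026 849
O in tool [-51.88   0.36  15.96]
ring [ 0.56548 -0.02979] yaw 8.5 z 0.0683 rms 0.00136 562
tool tilt [-0.0052  0.0093]
rod centre [ 0.56932 -0.07948] z 0.0686 slope [-0.0048  0.0124] rms 0.00025 1351
[-51.85   0.33  15.42]
```

Call:
{"api": "play_rows", "payload": {"increments": [[[0,-0.1,0,-0.02],[-0.01,-0.23,0,-0.049],[-0.01,-0.36,0,-0.076],[-0.02,-0.48,0,-0.101],[-0.04,-0.57,0,-0.12]]]}}

```text
t: 11.8
tool_pos: [0.6143, -0.0537, 0.084]
orientation: [-3.024, -0.811, 0.004]
force: [-0.1, -0.8, -1.8]
opening: 0.0118
```

Run:
```python
from h import *
rep()
for t in (90,91,92,93,94,95): print(tgt(t))
im,d,P=snap("wrist","w11"); big("w",im,(160,110,290,220),6,"pics/w11b.png")
```

```text
t 11.8 pin yaw 90.18 tcp [ 0.6143 -0.0537  0.084 ] F [-0.1 -0.8 -1.8] M [-0.04 -0.14  0.03] open 0.0118
[ 0.     0.02  -0.     0.003]
[-0.    -0.07   0.    -0.014]
[-0.    -0.16   0.    -0.032]
[-0.01  -0.24   0.    -0.049]
[-0.01  -0.33   0.    -0.067]
[-0.02  -0.42   0.    -0.084]
```

View pics/w11b.png

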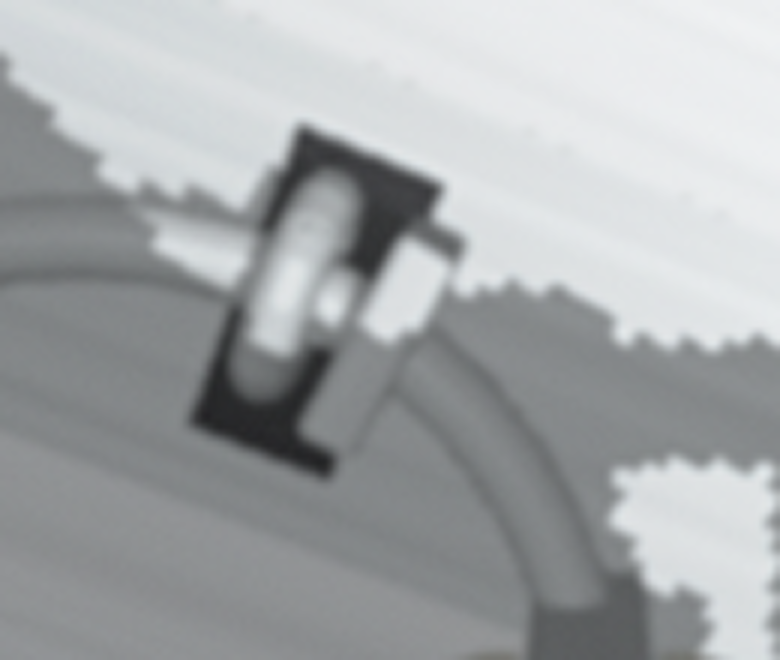

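Call:
{"api": "play_rows", "payload": {"increments": [[[0,-0.07,0,-0.014],[0,-0.15,0,-0.03],[-0.01,-0.22,0,-0.045],[-0.01,-0.28,0,-0.057],[-0.01,-0.33,0,-0.067]]]}}

```text
t: 12.35
tool_pos: [0.6125, -0.0507, 0.084]
orientation: [-2.994, -0.915, 0.004]
force: [1.7, 1.2, -2.8]
opening: 0.0118
```

Run:
```python
from h import *
rep()
for t in (94,94.5,95,95.5,96,96.5,97): print(tgt(t))
```

```text
t 12.35 pin yaw 94.12 tcp [ 0.6125 -0.0507  0.084 ] F [ 1.7  1.2 -2.8] M [-0.03 -0.41 -0.01] open 0.0118
[-0.01   0.01  -0.     0.002]
[-0.01  -0.03   0.    -0.007]
[-0.01  -0.07   0.    -0.015]
[-0.01  -0.12   0.    -0.024]
[-0.01  -0.16   0.    -0.033]
[-0.02  -0.2    0.    -0.041]
[-0.02 -0.25  0.   -0.05]
```

Call:
{"api": "play_rows", "payload": {"increments": [[[0,-0.03,0,-0.006],[0,-0.05,0,-0.01]]]}}

```text
t: 12.55
tool_pos: [0.6126, -0.0503, 0.0841]
orientation: [-2.99, -0.93, 0.002]
force: [1.9, 0.4, -3.2]
opening: 0.0117
```

Run:
```python
from h import *
rep()
im,d,P=snap("wrist","w12"); big("w",im,(160,110,290,220),6,"pics/w12b.png")
rep()
```

```text
t 12.55 pin yaw 94.72 tcp [ 0.6126 -0.0503  0.0841] F [ 1.9  0.4 -3.2] M [-0.02 -0.65 -0.04] open 0.0117
t 12.6 pin yaw 94.73 tcp [ 0.6126 -0.0503  0.0841] F [ 2.5 -0.5 -3.5] M [-0.03 -0.63 -0.01] open 0.0116
```

View pics/w12b.png

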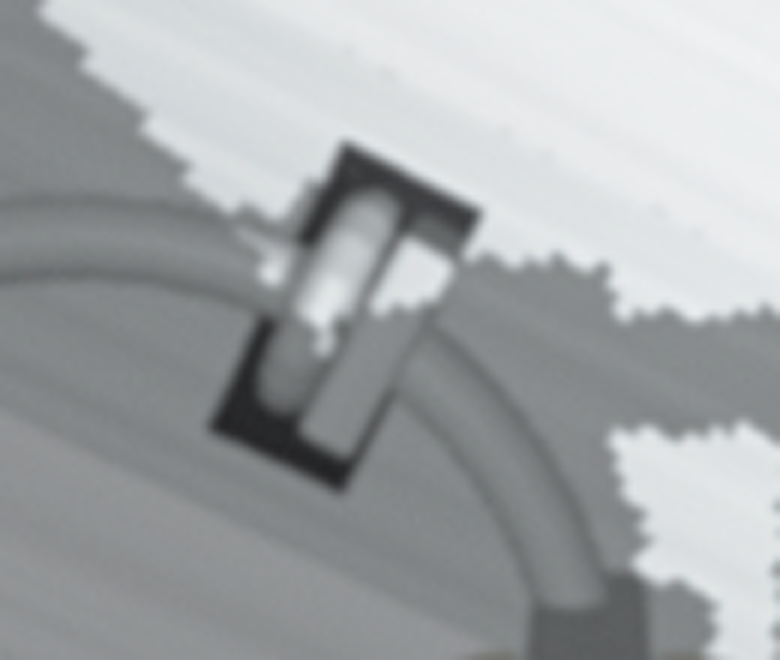

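Run:
```python
from h import *
W,tp,T=wpts("w12"); M=(W[...,2]>.0635)&(W[...,2]<.0765)
v=(np.clip((W[...,2]-.055)/.03,0,1)*255).astype(np.uint8); big("w",v,(60,90,260,250),4,"pics/d12.png")
im,d,P=load("w12"); big("w",im,(60,90,260,250),4,"pics/w12c.png")
```

```text
(no output)
```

View pics/d12.png

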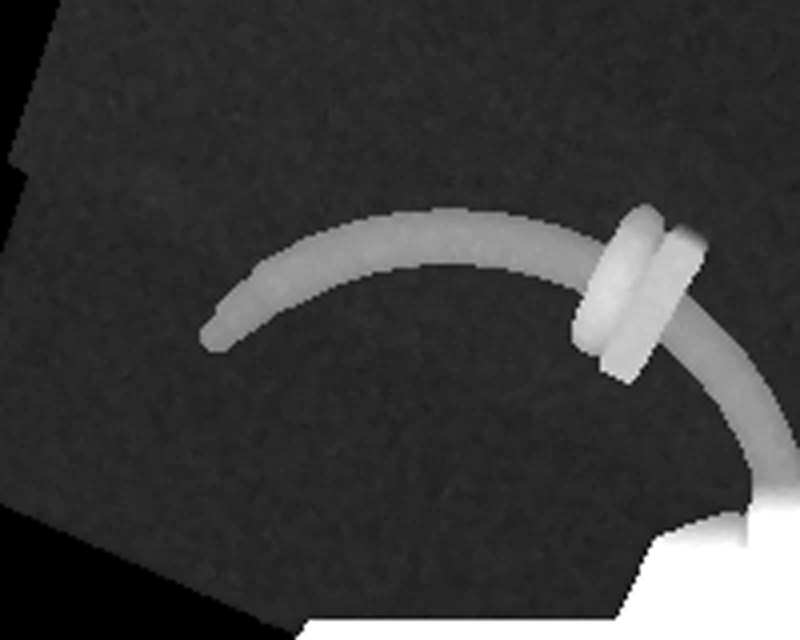

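Run:
```python
from h import *
W,tp,T=wpts("w12"); M=(W[...,2]>.0635)&(W[...,2]<.0765)
k=np.zeros_like(M);k[138:175,128:200]=True;k[168:205,236:256]=True; k&=M
# exclude ring/plate by picture columns
k[:, 200:236]=False
r=fit_rod(W[k],[.5717,-.0791],.069); O=r[:2]; print((T.T@(np.r_[r[:2],r[2]]-tp)*1000).round(2))
# centre line free radius
w=W[k]
A=np.c_[2*w[:,:2],np.ones(len(w))]; x=np.linalg.lstsq(A,(w[:,:2]**2).sum(1),rcond=None)[0]; print("free",x[:2],np.sqrt(x[2]+x[:2]@x[:2]))
yy,xx=np.mgrid[:384,:512]
# plate top: z>.0765, right of line
Z=W[...,2]
l=(xx-60)*4; t=(yy-90)*4
line=(l-604)/(680-604)-(360-t)/(360-235)   # >0 right of groove (604,360)-(680,235)
top=(Z>.0735)&(Z<.083)&(xx>200)&(xx<240)&(t>190)&(t<390)
pl=top&(line>0.08); rg=top&(line<-.08)
w=W[pl][:,:2]; c=w.mean(0); u=np.linalg.svd(w-c,full_matrices=False)[2][0]; print("plate",len(w),c,"z",np.median(Z[pl]),"yaw",np.degrees(np.arctan2(*u[::-1])),"ang",np.degrees(np.arctan2(*(c-O)[::-1])),"r",np.hypot(*(c-O)))
fit_ring(W[rg],E1)
tip=W[M&(xx<116)&(xx>108)&(yy>160)&(yy<180)][:,:2]-O; print("tip",np.degrees(np.arctan2(tip[:,1],tip[:,0])).max())
# slot yaw / lid groove check
rep()
```

```text
rod centre [ 0.5697  -0.07961] z 0.0689 slope [-0.0014  0.006 ] rms 0.00024 1450
[-51.93  -0.07  15.16]
free [ 0.56825421 -0.07158562] 0.04387970741486615
plate 269 [ 0.57258888 -0.02894159] z 0.07811973989009857 yaw -86.16354023424859 ang 86.7347420732293 r 0.05075131921320489
ring [ 0.56532 -0.02969] yaw 6.4 z 0.0685 rms 0.00073 441
tip 172.12804861536188
t 12.6 pin yaw 94.73 tcp [ 0.6126 -0.0503  0.0841] F [ 2.5 -0.5 -3.5] M [-0.03 -0.63 -0.01] open 0.0116
```

Call:
{"api": "play_rows", "payload": {"increments": [[[0.05,-0.04,0,-0.012],[0.08,-0.09,0,-0.024],[0.1,-0.12,0,-0.036],[0.1,-0.12,0,-0.036]]]}}

```text
t: 13.0
tool_pos: [0.613, -0.0487, 0.0843]
orientation: [-2.972, -0.985, 0.001]
force: [3.5, -0.8, -3.0]
opening: 0.0116
```

```bash
cat >> h.py <<'E'
def platefit(name,show=True):
    W,tp,T=wpts(name); Z=W[...,2]; yy,xx=np.mgrid[:384,:512]
    im,d,P=load(name)
    big("w",im,(160,110,290,220),6,f"pics/{name}b.png")
    v=(np.clip((Z-.055)/.03,0,1)*255).astype(np.uint8); big("w",v,(160,110,290,220),6,f"pics/{name}d.png")
    M=(Z>.0735)&(Z<.083)&(xx>195)&(xx<245)&(yy>130)&(yy<195)
    w=W[M]; a=np.radians(B1); u=np.array([np.cos(a),np.sin(a)]); e=(w[:,:2]-E1)@u; t=(w[:,:2]-E1)@np.array([-u[1],u[0]])
    k=(e>.0036)&(e<.012)&(abs(t)<.014)&(w[:,2]>.076); q=np.c_[e,t][k]; c=q.mean(0); s=np.linalg.svd(q-c,full_matrices=False)[2][0]
    s=s*np.sign(s[1]); print("plate mid along,across bore mm",(c*1000).round(2),"yaw rel to square deg",np.degrees(np.arctan2(-s[0],s[1])).round(2),"n",k.sum(),"e pct",(np.percentile(e[k],[2,98])*1000).round(2))
E
python3 - <<'E'
from h import *
rep()
snap("wrist","w13"); platefit("w12"); platefit("w13")
rep()
E
```

```text
t 13.0 pin yaw 96.83 tcp [ 0.613  -0.0487  0.0843] F [ 3.5 -0.8 -3. ] M [-0.07 -0.91 -0.07] open 0.0116
plate mid along,across bore mm [6.32 0.22] yaw rel to square deg -1.66 n 369 e pct [3.73 8.96]
plate mid along,across bore mm [6.14 0.26] yaw rel to square deg 0.12 n 349 e pct [3.71 8.5 ]
t 13.05 pin yaw 96.8 tcp [ 0.613  -0.0488  0.0843] F [ 3.7 -0.3 -3.4] M [-0.1  -0.87 -0.01] open 0.0116
```

View pics/w13b.png

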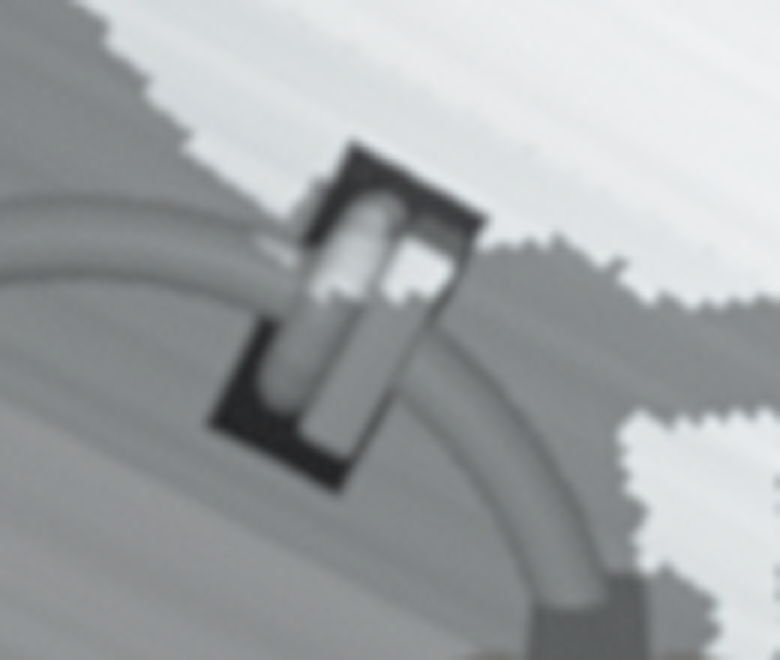

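Call:
{"api": "play_rows", "payload": {"increments": [[[-0.03,-0.02,0,0],[-0.04,-0.03,0,0]]]}}

```text
t: 13.25
tool_pos: [0.6129, -0.0488, 0.0844]
orientation: [-2.973, -0.984, -0.0]
force: [5.6, -0.2, -5.5]
opening: 0.0113
```

Run:
```python
from h import *
rep()
```

```text
t 13.25 pin yaw 96.79 tcp [ 0.6129 -0.0488  0.0844] F [ 5.6 -0.2 -5.5] M [-0.16 -1.27 -0.09] open 0.0113
```

Call:
{"api": "play_rows", "payload": {"increments": [[[-0.03,-0.02,0.03,0],[-0.04,-0.02,0.05,0]]]}}

```text
t: 13.45
tool_pos: [0.6129, -0.0489, 0.0843]
orientation: [-2.974, -0.984, -0.002]
force: [4.1, 1.2, -1.0]
opening: 0.0118
```

Run:
```python
from h import *
rep()
snap("wrist","w14"); platefit("w14"); rep()
```

```text
t 13.45 pin yaw 96.78 tcp [ 0.6129 -0.0489  0.0843] F [ 4.1  1.2 -1. ] M [ 0.02 -1.09 -0.12] open 0.0118
plate mid along,across bore mm [6.11 0.19] yaw rel to square deg 0.08 n 342 e pct [3.74 8.43]
t 13.5 pin yaw 96.78 tcp [ 0.613  -0.0489  0.0843] F [ 5.5  0.2 -2. ] M [ 0.05 -1.17 -0.12] open 0.0118
```

View pics/w14b.png

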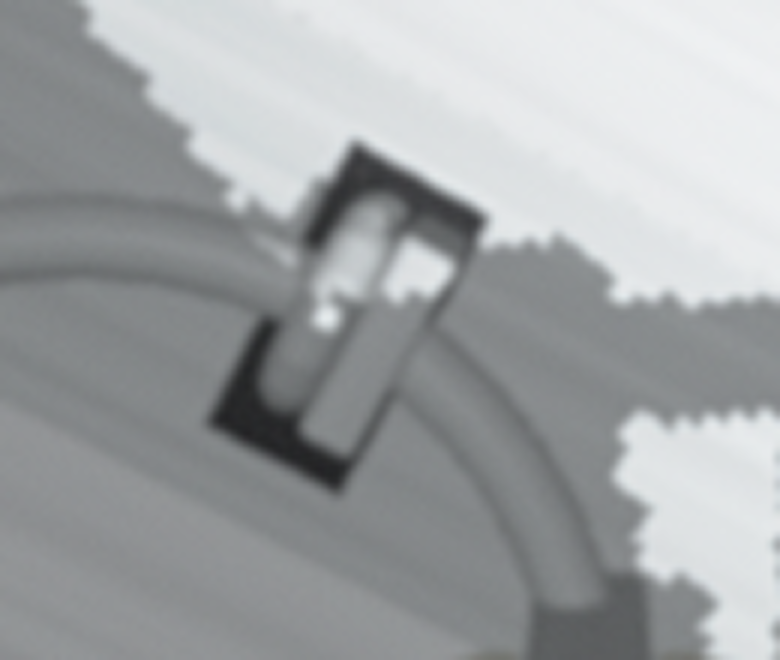

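Call:
{"api": "play_rows", "payload": {"increments": [[[-0.05,-0.03,0.02,0],[-0.065,-0.037,0.02,0],[-0.065,-0.037,0.02,0]]]}}

```text
t: 13.8
tool_pos: [0.6128, -0.0489, 0.0845]
orientation: [-2.974, -0.984, -0.004]
force: [6.6, 1.3, -3.7]
opening: 0.0115
```

Run:
```python
from h import *
rep()
```

```text
t 13.8 pin yaw 96.78 tcp [ 0.6128 -0.0489  0.0845] F [ 6.6  1.3 -3.7] M [ 0.04 -1.48 -0.13] open 0.0115
```

Call:
{"api": "play_rows", "payload": {"increments": [[[-0.07,-0.04,0.02,0],[-0.08,-0.045,0.03,0],[-0.08,-0.045,0.03,0]]]}}

```text
t: 14.1
tool_pos: [0.6128, -0.0489, 0.0845]
orientation: [-2.974, -0.984, -0.007]
force: [7.6, 0.3, -3.5]
opening: 0.012
```

Run:
```python
from h import *
rep()
```

```text
t 14.1 pin yaw 96.77 tcp [ 0.6128 -0.0489  0.0845] F [ 7.6  0.3 -3.5] M [ 0.07 -1.58 -0.17] open 0.012
```

Now holding at just over 8 N for a full half second.

Call:
{"api": "play_rows", "payload": {"increments": [[[-0.085,-0.048,0.03,0],[-0.087,-0.05,0.03,0],[-0.087,-0.05,0.03,0],[-0.087,-0.05,0.03,0],[-0.087,-0.05,0.03,0]]]}}

```text
t: 14.6
tool_pos: [0.6127, -0.0489, 0.0846]
orientation: [-2.975, -0.984, -0.011]
force: [7.8, 0.2, -4.3]
opening: 0.0118
```

Call:
{"api": "play_rows", "payload": {"increments": [[[-0.087,-0.05,0.03,0],[-0.087,-0.05,0.03,0],[-0.087,-0.05,0.03,0],[-0.087,-0.05,0.03,0],[-0.087,-0.05,0.03,0]]]}}

```text
t: 15.1
tool_pos: [0.6127, -0.049, 0.0848]
orientation: [-2.976, -0.984, -0.014]
force: [7.6, 0.7, -3.8]
opening: 0.0118
```

Run:
```python
from h import *
rep()
snap("wrist","w15"); platefit("w15"); rep()
W,tp,T=wpts("w15"); print("tilt",T[:2,2]); M=(W[...,2]>.0635)&(W[...,2]<.0765)
k=np.zeros_like(M);k[138:175,128:200]=True;k[168:205,236:256]=True; k&=M
r=fit_rod(W[k],[.5717,-.0791],.069); print((T.T@(np.r_[r[:2],r[2]]-tp)*1000).round(2))
```

```text
t 15.1 pin yaw 96.76 tcp [ 0.6127 -0.049   0.0848] F [ 7.6  0.7 -3.8] M [-0.01 -1.73 -0.18] open 0.0118
plate mid along,across bore mm [6.03 0.14] yaw rel to square deg -0.06 n 335 e pct [3.7  8.32]
t 15.15 pin yaw 96.76 tcp [ 0.6127 -0.0489  0.0848] F [ 7.8  0.3 -4.3] M [ 0.05 -1.77 -0.17] open 0.0115
tilt [0.00615397 0.0096355 ]
rod centre [ 0.57094 -0.0796 ] z 0.0688 slope [0.0085 0.0111] rms 0.00024 1475
[-51.94  -0.25  15.37]
```

Call:
{"api": "play_rows", "payload": {"increments": [[[-0.097,-0.056,0.05,0],[-0.097,-0.056,0.05,0],[-0.097,-0.056,0.05,0],[-0.097,-0.056,0.05,0],[-0.097,-0.056,0.05,0]]]}}

```text
t: 15.65
tool_pos: [0.6127, -0.049, 0.0848]
orientation: [-2.976, -0.984, -0.018]
force: [7.9, 1.7, -3.7]
opening: 0.0114
```

Call:
{"api": "play_rows", "payload": {"increments": [[[-0.1,-0.057,0.05,0],[-0.1,-0.057,0.05,0],[-0.1,-0.057,0.05,0],[-0.1,-0.057,0.05,0]]]}}

```text
t: 16.05
tool_pos: [0.6126, -0.049, 0.0849]
orientation: [-2.977, -0.984, -0.021]
force: [8.2, 0.9, -4.1]
opening: 0.0116
```

Run:
```python
from h import *
rep()
T=R.from_rotvec(read_state()["orientation"]).as_matrix(); print(T.round(3))
```

```text
t 16.05 pin yaw 96.75 tcp [ 0.6126 -0.049   0.0849] F [ 8.2  0.9 -4.1] M [ 0.06 -1.68 -0.13] open 0.0116
[[ 0.803  0.596  0.011]
 [ 0.596 -0.803  0.01 ]
 [ 0.015 -0.001 -1.   ]]
```

Call:
{"api": "play_rows", "payload": {"increments": [[[-0.04,-0.02,0.03,0],[-0.04,-0.02,0.03,0]]]}}

```text
t: 16.25
tool_pos: [0.6127, -0.049, 0.085]
orientation: [-2.977, -0.985, -0.023]
force: [5.4, 1.1, -2.5]
opening: 0.0118
```

Run:
```python
from h import *
rep()
```

```text
t 16.25 pin yaw 96.74 tcp [ 0.6127 -0.049   0.085 ] F [ 5.4  1.1 -2.5] M [ 0.06 -1.25 -0.17] open 0.0118
```

Call:
{"api": "play_rows", "payload": {"increments": [[[-0.01,-0.01,0.01,0],[-0.01,-0.01,0.01,0],[-0.01,-0.01,0.01,0],[-0.01,-0.01,0.01,0]]], "jaw": 3}}

```text
t: 16.65
tool_pos: [0.6122, -0.0489, 0.0847]
orientation: [-2.977, -0.984, -0.022]
force: [-0.5, -0.4, -0.8]
opening: 0.0297
```

Run:
```python
from h import *
rep()
snap("wrist","w16"); platefit("w16")
```

```text
t 16.65 pin yaw 96.75 tcp [ 0.6122 -0.0489  0.0847] F [-0.5 -0.4 -0.8] M [ 0.02 -0.07 -0.01] open 0.0297
plate mid along,across bore mm [ 6.37 -0.06] yaw rel to square deg -0.24 n 374 e pct [3.69 9.01]
```

View pics/w16.png

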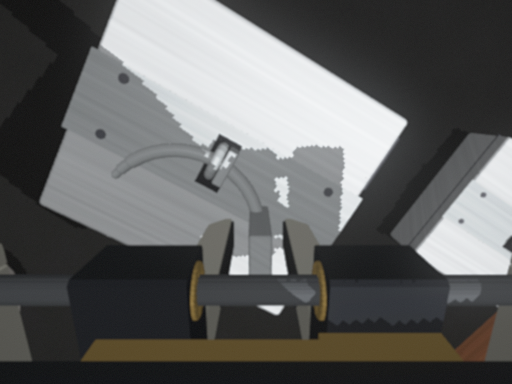

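View pics/w16b.png

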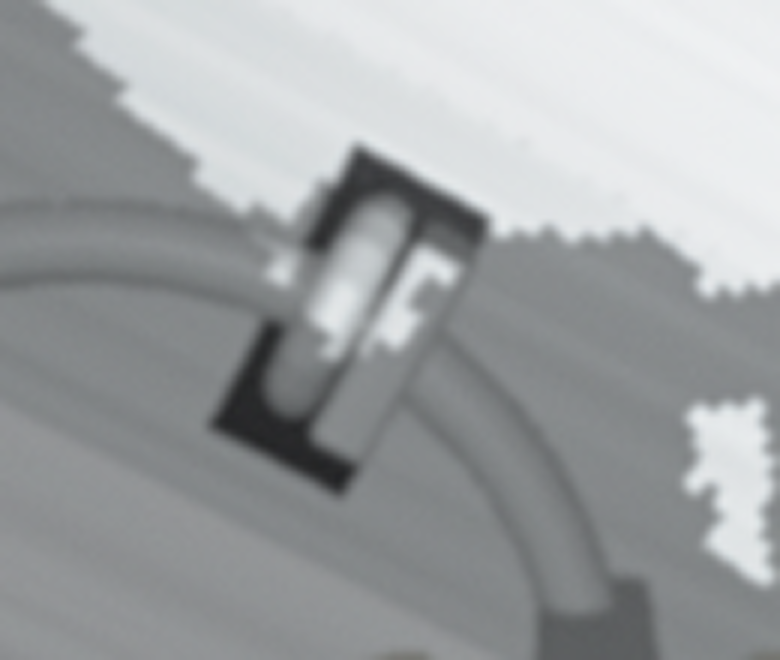

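View pics/w15b.png

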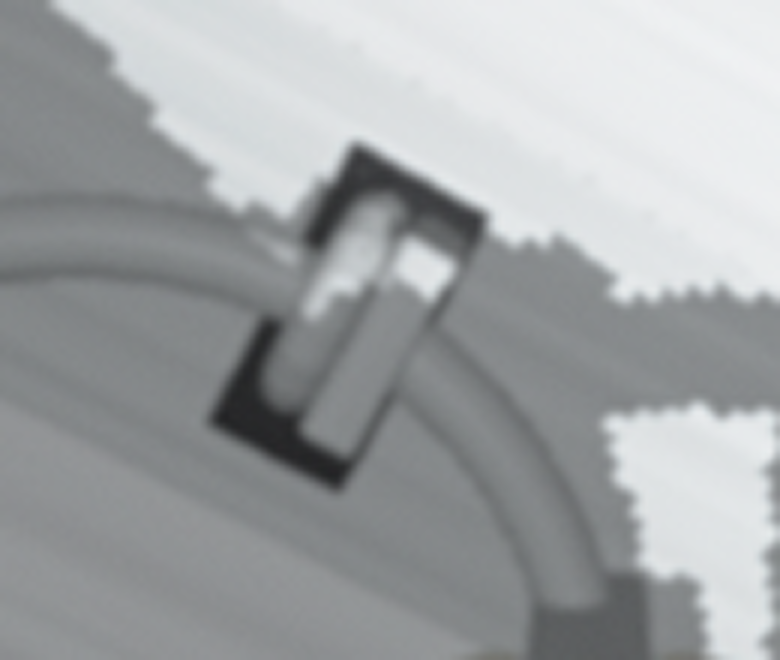

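Run:
```python
from h import *
W,tp,T=wpts("w16"); M=(W[...,2]>.0635)&(W[...,2]<.0765)
k=np.zeros_like(M);k[138:175,128:200]=True;k[168:205,236:256]=True; k&=M
r=fit_rod(W[k],[.5717,-.0791],.069)
for n in ("w15","w16"):
    W,tp,T=wpts(n); a=np.radians(B1); u=np.array([np.cos(a),np.sin(a)])
    # tab top
    M=(W[...,2]>.1)&(W[...,2]<.112); M[:180]=False; M[:,:235]=False; M[:,275:]=False; M[260:]=False
    q=W[M]; print(n,len(q),q.mean(0).round(4))
```

```text
rod centre [ 0.57115 -0.07963] z 0.0685 slope [0.0002 0.0027] rms 0.00025 1456
w15 933 [ 0.6057 -0.044   0.1074]
w16 712 [ 0.6069 -0.0437  0.1067]
```

Call:
{"api": "play_rows", "payload": {"increments": [[[0,0,-1,0],[0,0,-2.5,0],[0,0,-4.5,0],[0,0,-6.5,0],[0,0,-6.5,0]]]}}

```text
t: 17.2
tool_pos: [0.6142, -0.0501, 0.1551]
orientation: [-2.98, -0.986, -0.033]
force: [0.4, 0.1, -0.1]
opening: 0.0301
```

Run:
```python
from h import *
rep()
a=np.radians(B1); u=np.array([np.cos(a),np.sin(a)])
print("plan point",E1+.024*u); go(np.r_[E1+.024*u,.15],B1+90)
snap("wrist","w17")
im,d,P=load("w17"); big("w",im,(120,100,320,260),4,"pics/w17b.png")
T=R.from_rotvec(read_state()["orientation"]).as_matrix(); print(T.round(3))
```

```text
t 17.2 pin yaw 96.75 tcp [ 0.6142 -0.0501  0.1551] F [ 0.4  0.1 -0.1] M [ 0.01 -0.16 -0.  ] open 0.0301
plan point [ 0.58920865 -0.02647538]
yaw 36.6 inc [-0.61 -3.39  0.49] -1.0584
[[ 0.803  0.596  0.017]
 [ 0.596 -0.803  0.009]
 [ 0.019  0.003 -1.   ]]
```

View pics/w17b.png

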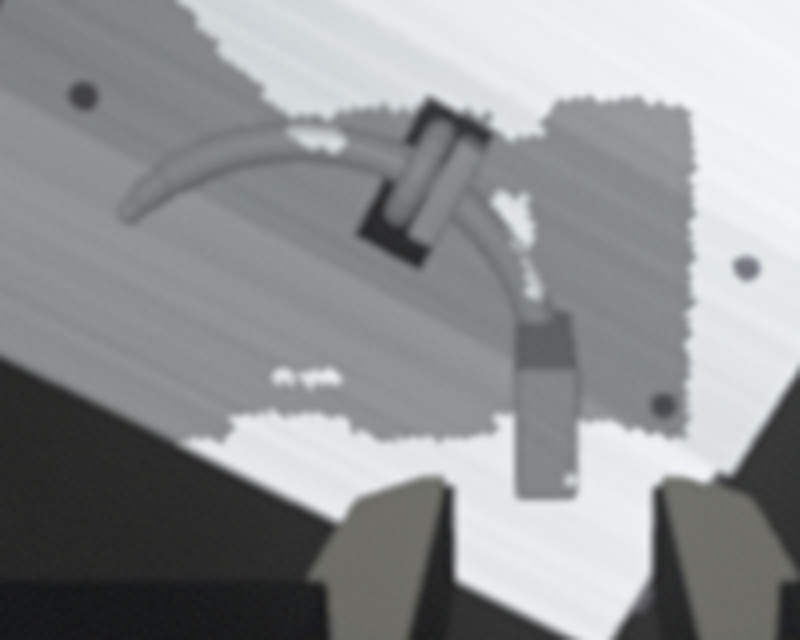

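Call:
{"api": "play_rows", "payload": {"increments": [[[-0.1,-0.6,0,-0.14],[-0.2,-1.3,0,-0.28],[-0.3,-2,0,-0.42],[-0.45,-2.7,0,-0.56],[-0.6,-3.4,0,-0.7]]], "jaw": 0, "squeeze": 10}}

```text
t: 17.75
tool_pos: [0.5873, -0.0259, 0.1515]
orientation: [2.456, 1.955, 0.028]
force: [-0.4, 0.6, -0.1]
opening: 0.0006
```

Call:
{"api": "play_rows", "payload": {"increments": [[[0,0,0,-0.14],[0,0,0,-0.28],[0,0,0,-0.36],[0,0,0,-0.36]]]}}

```text
t: 18.15
tool_pos: [0.5867, -0.0258, 0.1505]
orientation: [2.064, 2.363, 0.025]
force: [0.1, 0.0, 0.2]
opening: 0.0005
```

Run:
```python
from h import *
rep()
a=np.radians(B1); u=np.array([np.cos(a),np.sin(a)])
go(np.r_[E1+.024*u,.1],B1+90)
T=R.from_rotvec(read_state()["orientation"]).as_matrix(); print(T.round(3))
snap("wrist","w18")
```

```text
t 18.15 pin yaw 157.88 tcp [ 0.5867 -0.0258  0.1505] F [0.1 0.  0.2] M [ 0.07 -0.13 -0.03] open 0.0005
yaw 97.73 inc [-0.14  0.16  5.05] 0.0086
[[-0.135  0.991  0.014]
 [ 0.991  0.134  0.01 ]
 [ 0.008  0.015 -1.   ]]
```

View pics/w18.png

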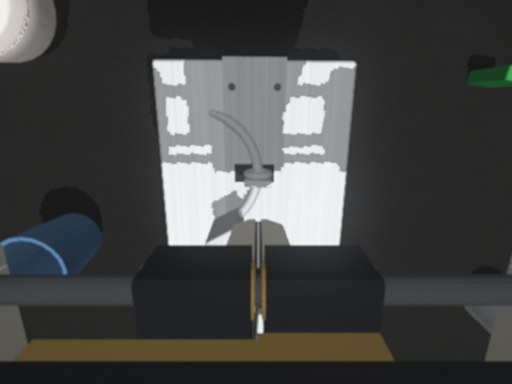

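Call:
{"api": "play_rows", "payload": {"increments": [[[-0.05,0.1,1.5,0.009],[-0.14,0.16,3,0.009],[-0.14,0.16,4.5,0.009],[-0.14,0.16,5.6,0.009],[-0.14,0.16,5.6,0.009]]]}}

```text
t: 18.7
tool_pos: [0.5873, -0.0262, 0.0913]
orientation: [2.081, 2.353, 0.021]
force: [-0.2, -0.3, -0.2]
opening: 0.0008
```

Run:
```python
from h import *
rep()
a=np.radians(B1); u=np.array([np.cos(a),np.sin(a)])
go(np.r_[E1+.024*u,.0866],B1+90)
snap("wrist","w19")
im,d,P=load("w19"); big("w",im,(170,120,350,260),4,"pics/w19b.png")
```

```text
t 18.7 pin yaw 157.17 tcp [ 0.5873 -0.0262  0.0913] F [-0.2 -0.3 -0.2] M [ 0.01 -0.11  0.09] open 0.0008
yaw 97.02 inc [-0.06  0.18  0.48] -0.0038
```

View pics/w19b.png

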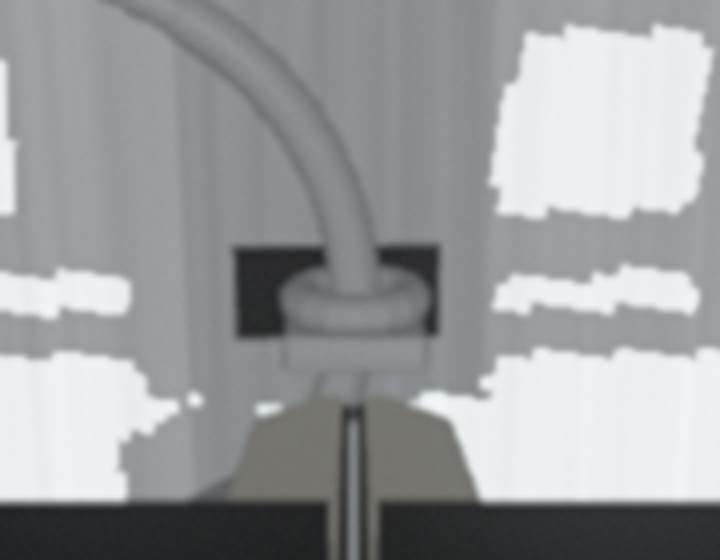

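Call:
{"api": "play_rows", "payload": {"increments": [[[0,0.05,0.2,0],[0,0.1,0.4,0],[0,0.1,0.46,0],[0,0.1,0.46,0]]]}}

```text
t: 19.15
tool_pos: [0.5896, -0.0262, 0.0887]
orientation: [2.08, 2.352, 0.024]
force: [0.5, -0.3, 0.6]
opening: 0.0005
```

Call:
{"api": "play_rows", "payload": {"increments": [[[0,-0.1,0,0],[0,-0.2,0,0],[0,-0.3,0,0],[0,-0.4,0,0],[0,-0.45,0,0]]]}}

```text
t: 19.65
tool_pos: [0.5849, -0.0267, 0.0886]
orientation: [2.08, 2.352, 0.024]
force: [0.1, -1.3, 0.2]
opening: 0.0003
```

Run:
```python
from h import *
rep()
s=read_state(); a=np.radians(B1); u=np.array([np.cos(a),np.sin(a)]); print("tcp behind eye mm",(s["tool_pos"][:2]-E1)@u*1000)
snap("wrist","w20")
im,d,P=load("w20"); big("w",im,(170,120,350,260),4,"pics/w20b.png")
```

```text
t 19.65 pin yaw 157.17 tcp [ 0.5849 -0.0267  0.0886] F [ 0.1 -1.3  0.2] M [ 0.01 -0.08 -0.01] open 0.0003
tcp behind eye mm 19.732471298908965
```

View pics/w20b.png

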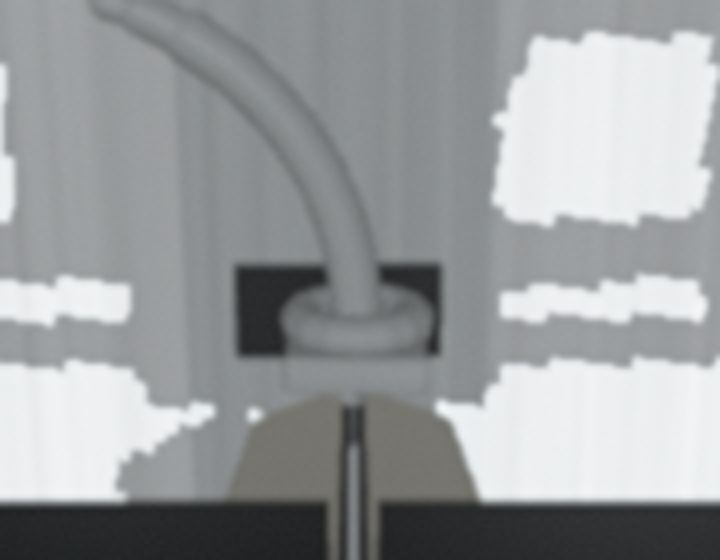

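Call:
{"api": "play_rows", "payload": {"increments": [[[0,0,0.12,0],[0,0,0.23,0],[0,0,0.23,0]]]}}

```text
t: 20.0
tool_pos: [0.5849, -0.0267, 0.086]
orientation: [2.08, 2.352, 0.023]
force: [-0.9, 0.3, 1.3]
opening: 0.0008
```

```bash
cat >> h.py <<'E'
def be():
    s=read_state(); a=np.radians(B1); u=np.array([np.cos(a),np.sin(a)]); print("tcp behind eye mm",((s["tool_pos"][:2]-E1)@u*1000).round(2),"push",(s["force"][:2]@u).round(2),"z",s["tool_pos"][2].round(4))
E
python3 - <<'E'
from h import *
rep();be()
E
```

```text
t 20.0 pin yaw 157.17 tcp [ 0.5849 -0.0267  0.086 ] F [-0.9  0.3  1.3] M [ 0.04 -0.17 -0.  ] open 0.0008
tcp behind eye mm 19.67 push -0.85 z 0.086
```

Call:
{"api": "play_rows", "payload": {"increments": [[[0,-0.05,0,0],[0,-0.1,0,0],[0,-0.15,0,0],[0,-0.2,0,0],[0,-0.22,0,0]]]}}

```text
t: 20.5
tool_pos: [0.5839, -0.0269, 0.0864]
orientation: [2.079, 2.35, 0.026]
force: [6.8, 0.5, -4.7]
opening: 0.0004
```

Run:
```python
from h import *
rep();be()
```

```text
t 20.5 pin yaw 157.17 tcp [ 0.5839 -0.0269  0.0864] F [ 6.8  0.5 -4.7] M [ 0.18 -1.52 -0.01] open 0.0004
tcp behind eye mm 18.66 push 6.86 z 0.0864
```

Call:
{"api": "play_rows", "payload": {"increments": [[[0,-0.12,0.05,0],[0,-0.13,0.05,0],[0,-0.13,0.05,0],[0,-0.13,0.05,0],[0,-0.13,0.05,0]]]}}

```text
t: 21.0
tool_pos: [0.5839, -0.0269, 0.0864]
orientation: [2.077, 2.349, 0.03]
force: [6.5, 0.0, -1.4]
opening: 0.0009
```

Run:
```python
from h import *
rep();be()
```

```text
t 21.0 pin yaw 157.17 tcp [ 0.5839 -0.0269  0.0864] F [ 6.5  0.  -1.4] M [ 0.27 -1.33 -0.03] open 0.0009
tcp behind eye mm 18.67 push 6.48 z 0.0864
```

Call:
{"api": "play_rows", "payload": {"increments": [[[0,-0.15,0.05,0],[0,-0.16,0.05,0],[0,-0.16,0.05,0],[0,-0.16,0.05,0],[0,-0.16,0.05,0]]]}}

```text
t: 21.5
tool_pos: [0.5838, -0.0269, 0.0864]
orientation: [2.075, 2.347, 0.033]
force: [7.2, 1.4, -3.2]
opening: 0.0009
```

Call:
{"api": "play_rows", "payload": {"increments": [[[0,-0.16,0.05,0],[0,-0.16,0.05,0],[0,-0.16,0.05,0],[0,-0.16,0.05,0],[0,-0.16,0.05,0]]]}}

```text
t: 22.0
tool_pos: [0.5838, -0.0269, 0.0865]
orientation: [2.074, 2.345, 0.037]
force: [8.3, 1.0, -3.1]
opening: 0.0005
```

Run:
```python
from h import *
rep();be()
snap("wrist","w21")
im,d,P=load("w21"); big("w",im,(170,120,350,260),4,"pics/w21b.png")
```

```text
t 22.0 pin yaw 157.18 tcp [ 0.5838 -0.0269  0.0865] F [ 8.3  1.  -3.1] M [ 0.3  -1.57 -0.07] open 0.0005
tcp behind eye mm 18.56 push 8.33 z 0.0865
```

View pics/w21b.png

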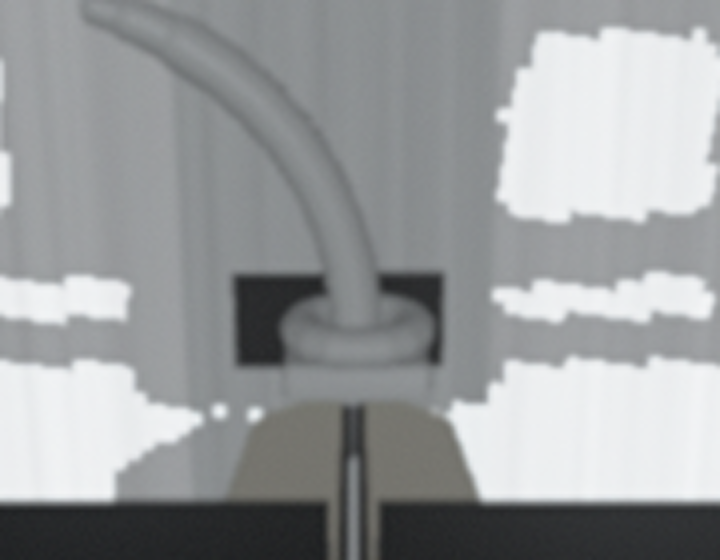

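Call:
{"api": "play_rows", "payload": {"increments": [[[0,-0.05,0.03,0],[0,0.1,0.03,0],[0,0.3,0,0],[0,0.5,0,0],[0,0.6,0,0]]]}}

```text
t: 22.55
tool_pos: [0.5897, -0.0261, 0.0865]
orientation: [2.074, 2.345, 0.037]
force: [-1.0, -0.0, 0.5]
opening: 0.0005
```

Call:
{"api": "play_rows", "payload": {"increments": [[[0,0,-0.5,0],[0,0,-1.5,0],[0,0,-3,0],[0,0,-5,0],[0,0,-6,0]]]}}

```text
t: 23.05
tool_pos: [0.5897, -0.027, 0.1501]
orientation: [2.072, 2.343, 0.04]
force: [0.1, 0.5, 0.2]
opening: 0.0004
```

Run:
```python
from h import *
rep();be()
snap("wrist","w22")
im,d,P=load("w22"); big("w",im,(170,80,350,220),4,"pics/w22b.png")
W,tp,T=wpts("w22"); Z=W[...,2]
a=np.radians(B1); u=np.array([np.cos(a),np.sin(a)]); v=np.array([-u[1],u[0]])
e=(W[...,:2]-E1)@u*1000; t=(W[...,:2]-E1)@v*1000
M=(Z>.0745)&(Z<.083)&(abs(t)<13)&(abs(e)<14); 
for lo in range(-5,12): k=M&(e>=lo)&(e<lo+1); print(lo,k.sum(),(np.median(Z[k])*1000).round(1) if k.any() else "",end=" | ")
k=M&(e>3.5)&(Z>.0765); print("\nplate e pct",np.percentile(e[k],[2,10,50,90,98]).round(2),"t",np.percentile(t[k],[2,98]).round(1))
yy,xx=np.mgrid[:384,:512]
R_=(Z>.0645)&(Z<.0755)&((e<-5)|(e>12))&(abs(e)<60)&(yy<230)&(t<10)&(t>-60)&(Z<.0745)
n,l,st,c=cv2.connectedComponentsWithStats(R_.astype(np.uint8)); print([(st[i].tolist()) for i in range(1,n) if st[i,4]>40])
k=np.isin(l,[i for i in range(1,n) if st[i,4]>100]); fit_rod(W[k],[.5717,-.0791],.069)
```

```text
t 23.05 pin yaw 157.18 tcp [ 0.5897 -0.027   0.1501] F [0.1 0.5 0.2] M [-0.03 -0.17  0.01] open 0.0004
tcp behind eye mm 24.38 push 0.17 z 0.1501
-5 0  | -4 2 75.1 | -3 49 77.6 | -2 38 79.7 | -1 31 79.0 | 0 27 78.8 | 1 21 78.7 | 2 27 77.1 | 3 31 77.3 | 4 27 77.6 | 5 45 77.7 | 6 33 77.6 | 7 30 77.1 | 8 0  | 9 0  | 10 0  | 11 0  | 
plate e pct [3.6  3.81 5.87 7.68 7.93] t [-11.1   9.6]
[[208, 105, 56, 60, 777], [214, 183, 48, 40, 399]]
rod centre [ 0.57104 -0.08028] z 0.0676 slope [0.0009 0.0232] rms 0.00076 1176
```

View pics/w22b.png

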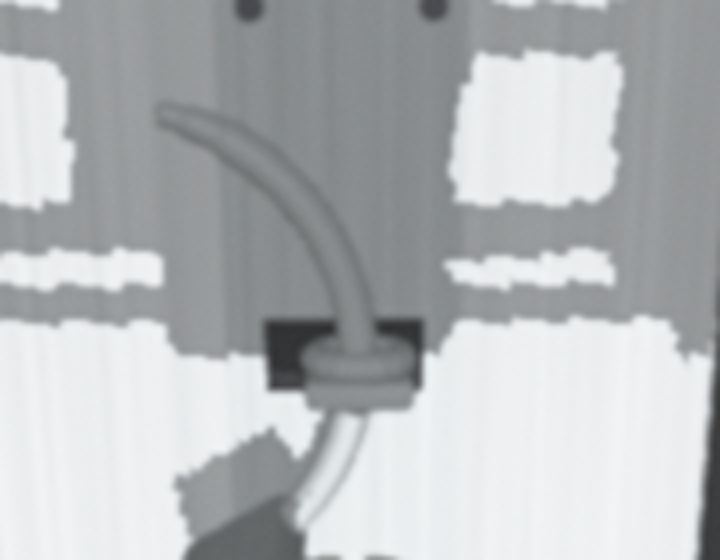

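Call:
{"api": "play_rows", "payload": {"increments": [[[0,3,-2,0],[0,6,-4,0],[0,9,-6,0],[0,12,-8,0],[0,12,-8,0]]]}}

```text
t: 23.6
tool_pos: [0.7107, -0.0129, 0.238]
orientation: [2.067, 2.339, 0.047]
force: [-0.3, -0.1, 0.5]
opening: 0.0001
```

Run:
```python
from h import *
rep()
snap("top","t23"); im,d,P=snap("scene","s23"); big("w",im,(170,140,320,250),5,"pics/s23b.png")
snap("wrist","w23"); im,d,P=load("w23"); big("w",im,(150,60,350,220),4,"pics/w23b.png")
```

```text
t 23.6 pin yaw 157.21 tcp [ 0.7107 -0.0129  0.238 ] F [-0.3 -0.1  0.5] M [ 0.06 -0.13  0.04] open 0.0001
```

View pics/t23.png

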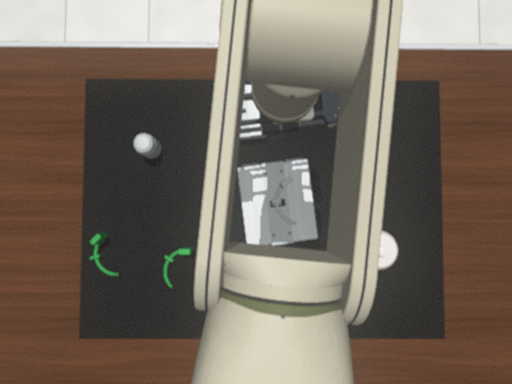

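View pics/s23b.png

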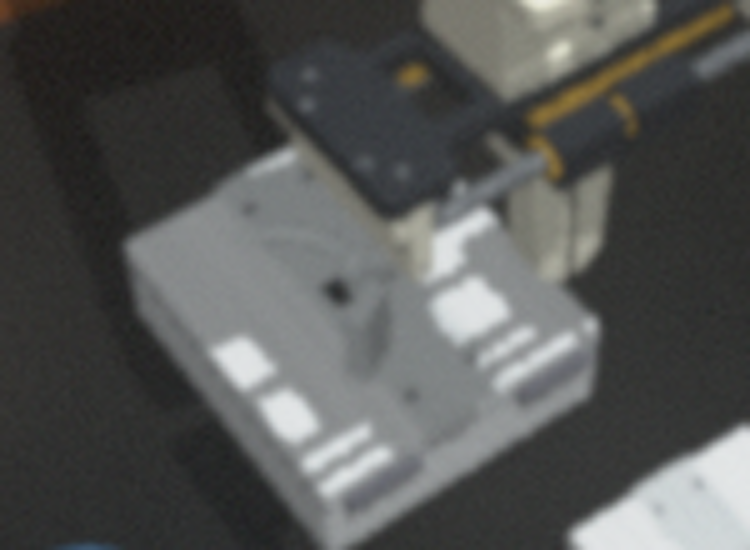

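View pics/w23b.png

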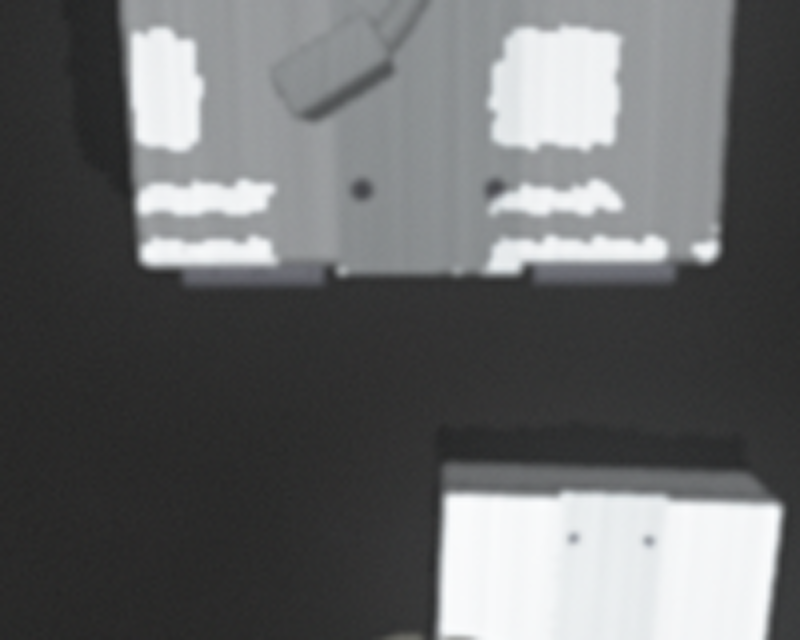

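Run:
```python
from h import *
print(close_job()); rep()
```

```text
the job is handed in; nothing more can be done
None
the job is handed in; nothing more can be done
```

The steel pin is through the larger chest's eye with its shoulder plate against the eye. It lies flat on the lid, and I handed the job in at about 24 s.

**Insertion:** I gripped the tab, turned the rod along its arc with almost no contact force, and pressed the shoulder plate against the eye. In that first press the wrist read 7.6–8.2 N for about 1.5 s.

**Second press:** After I let go, the depth image suggested the plate had sprung back about 0.4 mm. I pushed the plate home again from behind with closed fingers. The wrist read 6.5–8.3 N along the bore for about 1.5 s, the last 0.5 s going from 7.3 to 8.3 N, and I then backed straight off. The highest resultant in any reading was about 9 N, so I saw nothing near the 20 N limit. Force was only read at the end of each call, not continuously.

**Last checks:**
- **Seating:** After the second press the wrist picture showed the plate square against the eye. The depth measurements agree to within roughly 1 mm.
- **Flatness:** The plate top was at 77.5 mm against 78 mm nominal. The rod-slope fit in that last view was poor (0.76 mm rms), so I did not rely on it.
- **Disagreement:** While pressing, the fitted arc centre was about 2 mm off what the grip predicted. I aligned to the measured plate position instead.
- **Other things:** In the final top view the shaker and what shows of the jar are where they started. The cup was hidden by the arm there, so its final position is unchecked, though nothing came near it.

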